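Transfer a row of bottles to the other rack in reverse order

ROBOT

A 6-joint arm with a two-finger parallel gripper is mounted at the origin on a cart in front of the work surface, level with it; the furniture and walls round the work are solid. World frame = base frame: x ahead of the robot, y to its left, z up, the work surface at z = 0. Lengths are in m, angles in rad, forces in N, time in s.
With the tool pointing down it reaches from about 0.375 to 0.975 m from the base axis. Payload 3.8 kg.
Tool frame: the origin (TCP) lies on the centre line of the jaws, within the pads' length; the fingertips stand 14 mm ahead of it and the grasp point (between the pads) lies 5 mm behind it; x points along the fingers, y is the direction in which the jaws open and shut, and the axes are right-handed (so a half turn about x gives the same grasp; the last joint's range is limited). The gripper opens to 85 mm and grips with 20 to 120 N. Pads are 22 mm wide; open, the fingers measure 114 mm over their backs; the gripper's body (76 mm by 85 mm) begins 54 mm behind the grasp point. The pads swing forward as they close: fully open they stand 13 mm farther back than shut.
Start: joints at [1.188, 0.264, 1.604, -0, 1.274, -0.037], TCP at [0.229, 0.635, 0.214] pointing down, gripper open.
Joint ranges: [-2.63, 2.63], [-0.94, 2.18], [0.31, 2.57], [-1.31, 4.45], [0, 2.66], [-2.55, 2.55]. Speed limits (rad/s): [2.57, 2.57, 3.14, 3.14, 3.14, 3.14].

INTERFACE

Orientations are given as a rotation vector (axis times angle).
In Python, from workcell import bot gives the robot as it stands.
- The arm moves only by the shell command python3 -m creep 'ROWS' [FORCE]. ROWS is JSON, a list of rows, each an object with "grip": the finger opening in cm, from 0 to 8.54; "dp": the shift along the tool's x, y, z in cm, a list of three; "rotation": the turn, a rotation vector about the tool's x, y, z in rad, a list of three. A call has 1 to 5 rows; each row is the pose to reach, as a shift and turn from the pose commanded when the call began, along the tool's axes at that moment; what a row does not reach only later rows make up. A row lasts 1/12 s, in which the tool goes at most 41.7 mm and 7.16 degrees, less where a joint would pass 70% of its speed; a pose out of reach is approached as far as the arm can. A call with a gripper value outside its range is refused whole. The fingers move at their own pace and stop on an object; FORCE is the grip in N (left out, the last holds). Time passes only in rows, so rows that repeat a pose let the fingers close. It gives the time, the measured TCP pose, the force and the opening at its end, in the units of the state.
- bot.read_state(): the state, without advancing time (a new reading comes with each control period).
- bot.read_camera(name): name is "scene" or "top" or "wrist"; returns (picture, depth): 400x640x3 uint8, red, green, blue; 400x640 float32, m along the optical axis (not along the pixel's ray), 0 where there is no reading.
- bot.get_calibration(name): a dict with "fx", "fy", "cx", "cy" (pixels), "dist" ([k1, k2, p1, p2, k3] as OpenCV has them; the pictures are not rectified), "rvec" (rotation vector, rad) and "tvec" (3), from world to camera coordinates, as OpenCV has them. Camera axes: x right, y down, z forward; pixel columns grow to the right and rows downward; lengths in m; the calibration is good to about 2 mm. A picture is of the moment at which its call begins: read the wrist's pose just before it. get_calibration takes no time and is no camera call; for the wrist camera it gives the pose at the moment of the call.
- bot.finish_job(): hands the job in, once; it reports no verdict.
The state is a dict: "time": time; "q": joint angles; "joint_vel": joint speeds; "joint_torque": joint torques, N m; "tool_pos": TCP position; "tcp_rot": TCP orientation; "wrist_force": force on the tool from outside, world axes, zero at the start; "torque": the same for the moment, N m; "width": opening from 0.0 (shut) to 1.0 (fully open).
Only numpy, scipy, OpenCV 4.12 (cv2) and the standard library are available. Lean on these libraries where they do the work, as an engineer would, in place of code of your own. Each camera call takes 0.05 s, during which the arm holds its last target.

TASK

Move the four bottles one at a time from the full rack to the empty rack so that their order is reversed. Begin with the bottle next to the full rack's tall handle plate and stand it in the empty rack's place farthest from its handle plate; go on along the full rack bottle by bottle, each into the next place along, so that the last one ends up next to the empty rack's handle plate. Keep the bottles upright, set each one down in the middle of its place instead of dropping it, and do not shift the ones still waiting.

Things in the scene. Friction and masses are not known exactly. Their poses are not given: they have to be found in the camera images.
- full_rack: Holds the four bottles at the start; may be the nearer or the farther rack. Fixed, wooden, 96 (x) x 364 mm (y). Four bays 84 x 84 mm centred at y = +132, +44, -44, -132 mm, x = 0; floor 8 mm up, lips 20 mm and ribs between bays 16 mm high. Handle plate with finger slot, 60 mm high, at the +y end (robot's left). Origin: centre of underside, on the table; z up.
- empty_rack: Empty rack of the same make. Fixed, wooden, 96 (x) x 364 mm (y). Four bays 84 x 84 mm centred at y = +132, +44, -44, -132 mm, x = 0; floor 8 mm up, lips 20 mm and ribs between bays 16 mm high. Handle plate with finger slot, 60 mm high, at the +y end (robot's left). Origin: centre of underside, on the table; z up.
- the_bottle_gold: Amber bottle with a brass-coloured cap. Round body 68 mm across, 118 mm tall in all, about 0.3 kg. Shoulder ends 106 mm above the underside; above it a fixed round cap 45 mm across, to grip from above with the fingertips. Starts upright in one of the full rack's four places, drawn anew. Origin: centre of underside; z up.
- the_bottle_dark: Very dark bottle with an orange cap and a small label. Round body 68 mm across, 118 mm tall in all, about 0.3 kg. Shoulder ends 106 mm above the underside; above it a fixed round cap 43 mm across, to grip from above with the fingertips. Starts upright in one of the full rack's four places, drawn anew. Origin: centre of underside; z up.
- the_bottle_band: Very dark bottle with an orange cap and a broad white label band. Round body 68 mm across, 118 mm tall in all, about 0.3 kg. Shoulder ends 106 mm above the underside; above it a fixed round cap 43 mm across, to grip from above with the fingertips. Starts upright in one of the full rack's four places, drawn anew. Origin: centre of underside; z up.
- the_bottle_light: Light amber bottle with an orange cap. Round body 68 mm across, 118 mm tall in all, about 0.3 kg. Shoulder ends 106 mm above the underside; above it a fixed round cap 43 mm across, to grip from above with the fingertips. Starts upright in one of the full rack's four places, drawn anew. Origin: centre of underside; z up.

How it is judged:
By the outcome, as a careful person would: the job done as asked, in the order asked, and still so for the second after the job is handed in, with the robot touching nothing.
It also fails if it takes over 96 s, if anything falls off the work surface, if the arm or the gripper's body presses on something with over 40 N, if the wrist force passes 120 N, or if a joint passes its speed limit or range.

## Working session

There is one attempt and no reset: what is moved stays moved. The work goes in short steps, Python scripts to look and compute and a shell command to move; the robot and the scene stay as the last step left them, time stands still between calls to the robot, and variables do not carry over. Pictures are saved under pics/ and viewed, and the job is handed in when it is done.

```bash
ls; mkdir -p pics; python3 - <<'E'
from workcell import bot
import cv2
s=bot.read_state();print(s)
for n in ["scene","top"]:
    p,d=bot.read_camera(n);cv2.imwrite(f"pics/{n}0.png",p[:,:,::-1]);print(n,bot.get_calibration(n),(d>0).mean())
E
```

```text
pics
{'time': 0.0, 'q': array([ 1.18807202e+00,  2.64764082e-01,  1.60538674e+00,  9.95634827e-06,
        1.27368442e+00, -3.68536458e-02]), 'joint_vel': array([ 0.00096296, -0.00058567,  0.00041661,  0.00167395, -0.00017607,
        0.00033149]), 'joint_torque': array([ 3.31015026e-04, -5.15122283e+01, -3.67320013e+01,  2.33948167e-04,
        1.30187921e-02, -1.53498871e-05]), 'tool_pos': array([0.22851641, 0.63432181, 0.21234782]), 'tcp_rot': array([ 0.2696929 ,  1.55418031, -0.27314952]), 'wrist_force': array([ 0.16730234,  0.31323623, -0.18397423]), 'torque': array([-0.0037261 , -0.00486794,  0.04648912]), 'width': 1.0020394663855932}
scene {'fx': 502.1203853132256, 'fy': 502.1203853132256, 'cx': 320.78874976756043, 'cy': 203.5754064276971, 'dist': array([-0.01368986,  0.        ,  0.        ,  0.        ,  0.        ]), 'rvec': array([ 1.58693741,  2.0322103 , -0.76775286]), 'tvec': array([ 0.03483718, -0.37922583,  1.46053063])} 0.99614453125
top {'fx': 419.165520650538, 'fy': 419.165520650538, 'cx': 319.69948833343676, 'cy': 200.94873160195405, 'dist': array([-0.00328423,  0.        ,  0.        ,  0.        ,  0.        ]), 'rvec': array([ 2.15630353, -2.13099739,  0.20935295]), 'tvec': array([0.09828759, 0.53590995, 0.79242179])} 0.996046875
```

View pics/scene0.png

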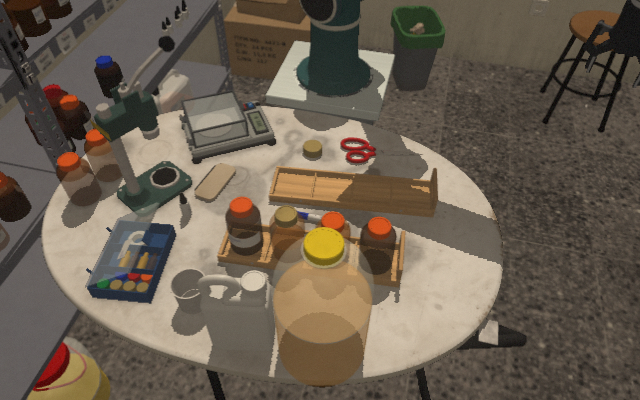

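View pics/top0.png

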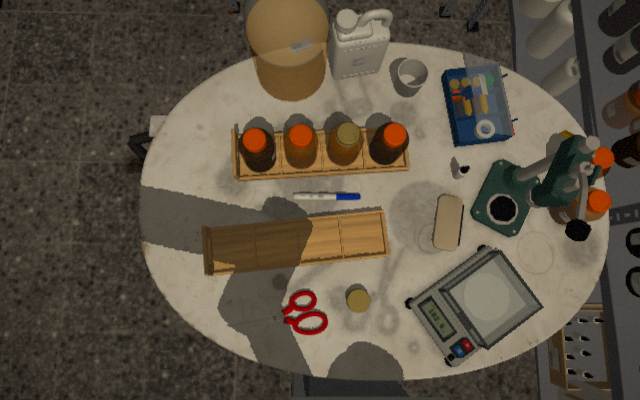

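Far rack holds the bottles. Reading from its handle plate (left in the top view): dark (256,142), light (300,135), gold (348,135), band (395,135). The near rack is empty, with its plate at about (207,250). A tall jar stands behind the full rack at about (288,45).

```bash
cat > h.py <<'E'
from workcell import bot
import numpy as np, cv2
from scipy.spatial.transform import Rotation as R
def cal(n):
    c=bot.get_calibration(n);K=np.array([[c['fx'],0,c['cx']],[0,c['fy'],c['cy']],[0,0,1.]])
    return K,c['dist'],R.from_rotvec(c['rvec']).as_matrix(),np.array(c['tvec'])
def rays(c,px):
    K,D,Rm,t=c
    u=cv2.undistortPoints(np.asarray(px,float).reshape(-1,1,2),K,D).reshape(-1,2)
    d=np.c_[u,np.ones(len(u))]
    return -Rm.T@t, d@Rm   # origin, dirs (z_cam=1)
def onplane(c,px,z):
    o,d=rays(c,px); return o+d*((z-o[2])/d[:,2])[:,None]
def cloud(c,depth):
    h,w=depth.shape; v,u=np.mgrid[:h,:w]
    o,d=rays(c,np.c_[u.ravel(),v.ravel()])
    return (o+d*depth.reshape(-1,1)).reshape(h,w,3)
def proj(c,P):
    K,D,Rm,t=c
    return cv2.projectPoints(np.asarray(P,float).reshape(-1,1,3),R.from_matrix(Rm).as_rotvec(),t,K,D)[0].reshape(-1,2)
def tool(s=None):
    s=s or bot.read_state(); return s['tool_pos'],R.from_rotvec(s['tcp_rot']).as_matrix()
E
python3 - <<'E'
from h import *
np.set_printoptions(precision=4,suppress=True)
p,d=bot.read_camera('top');c=cal('top');P=cloud(c,d);np.save('top_cloud.npy',P);np.save('top.npy',p)
print('toolR\n',tool()[1])
Z=P[...,2]
print('table z',np.median(Z[215:230,140:200]),np.median(Z[280:340,380:400]),Z[290:300,340:400].mean())
# caps: z>0.11 within rack
reg=np.zeros(Z.shape,bool);reg[110:185,230:415]=1
m=((Z>0.119)&(Z<0.135)&reg).astype(np.uint8)
n,l,st,ce=cv2.connectedComponentsWithStats(m)
for i in range(1,n):
    if st[i,4]>100:
        q=P[l==i]; (xc,yc),r=cv2.minEnclosingCircle(np.float32(np.argwhere(l==i)[:,::-1]))
        print(st[i],ce[i],(xc,yc,r),q.mean(0),np.percentile(q,[2,50,98],axis=0).round(3).tolist(),'plane',onplane(c,[(xc,yc)],0.126))
# tall things
m=(Z>0.1)&(np.arange(640)[None]<460)
print([ (np.percentile(P[:115,240:330][Z[:115,240:330]>0.1],k,axis=0)) for k in (2,50,98)])
vis=np.clip(Z*1000,0,255).astype(np.uint8);cv2.imwrite('pics/z0.png',cv2.applyColorMap(np.clip(Z*1000*2,0,255).astype(np.uint8),cv2.COLORMAP_JET))
E
```

```text
toolR
 [[-0.0007  0.3389  0.9408]
 [-0.0017  0.9408 -0.3389]
 [-1.     -0.0018 -0.0001]]
table z 0.00037375826847418914 0.00032948558532669425 0.008187935279259744
[336 122  24  23 404] [347.4752 132.7748] (347.5, 132.9545440673828, 11.500189781188965) [0.65   0.0562 0.125 ] [[0.631, 0.037, 0.121], [0.65, 0.056, 0.125], [0.669, 0.076, 0.128]] plane [[0.6493 0.0562 0.126 ]]
[383 123  23  23 415] [394.041  133.5976] (394.01177978515625, 133.97474670410156, 11.685108184814453) [ 0.6502 -0.0307  0.1246] [[0.631, -0.05, 0.121], [0.65, -0.031, 0.125], [0.669, -0.012, 0.128]] plane [[ 0.6489 -0.0304  0.126 ]]
[289 124  23  23 420] [300.0167 134.7429] (300.0422668457031, 134.80612182617188, 11.600027084350586) [0.6446 0.1441 0.1249] [[0.625, 0.126, 0.12], [0.644, 0.144, 0.125], [0.664, 0.163, 0.128]] plane [[0.6441 0.1441 0.126 ]]
[242 128  24  23 425] [253.7506 138.6965] (253.7083282470703, 138.8020782470703, 11.735881805419922) [0.6355 0.2291 0.1248] [[0.616, 0.21, 0.121], [0.635, 0.229, 0.125], [0.655, 0.249, 0.128]] plane [[0.6349 0.229  0.126 ]]
[array([0.758 , 0.1005, 0.1062]), array([0.7817, 0.1654, 0.2311]), array([0.8259, 0.2361, 0.2801])]
```

View pics/z0.png

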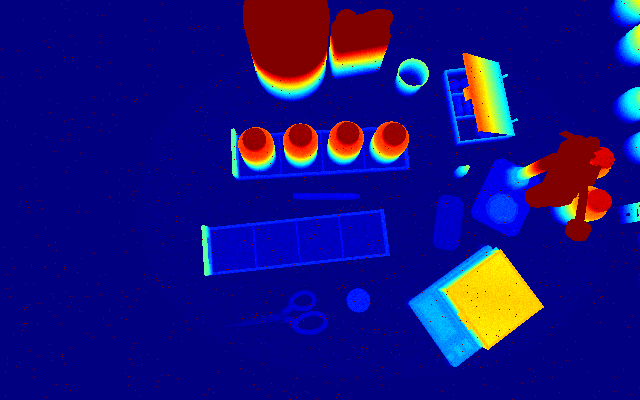

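```bash
python3 - <<'E'
from h import *
np.set_printoptions(precision=4,suppress=True)
P=np.load('top_cloud.npy');Z=P[...,2];c=cal('top');p=np.load('top.npy')
print('cam',-c[2].T@c[3])
def rack(v0,v1,u0,u1):
    reg=np.zeros(Z.shape,bool);reg[v0:v1,u0:u1]=1
    m=((Z>0.0145)&(Z<0.07)&reg).astype(np.uint8)
    n,l,st,_=cv2.connectedComponentsWithStats(m,connectivity=8)
    k=1+np.argmax(st[1:,4]); return l==k
m=rack(200,285,190,400)
q=P[m]; r=cv2.minAreaRect(np.float32(q[:,:2]*1000)); print('minrect',r,len(q))
# handle points
hq=q[q[:,2]>0.04]; print('handle',np.percentile(hq,[2,50,98],axis=0))
# refine: project lip points in rack frame
# yaw from long lips: fit lines
lip=q[(q[:,2]>0.016)&(q[:,2]<0.026)]
cen=lip[:,:2].mean(0)
ang=None
cr=np.array(r[0])/1000
box=cv2.boxPoints(r)/1000;print(box)
e=[box[1]-box[0],box[2]-box[1]];e=max(e,key=np.linalg.norm);e=e/np.linalg.norm(e);e=e*np.sign(e[1])
print('yaw',np.arctan2(-e[0],e[1]))
for it in range(3):
    ex=np.array([e[1],-e[0]])
    x=(lip[:,:2]-cr)@ex;y=(lip[:,:2]-cr)@e
    a=(x>0.035)&(abs(y)<.165);b=(x<-0.035)&(abs(y)<.165)
    A=np.polyfit(y[a],x[a],1);B=np.polyfit(y[b],x[b],1)
    s=(A[0]+B[0])/2;print(A,B,a.sum(),b.sum())
    e=e+ex*s;e/=np.linalg.norm(e);cr=cr+ex*(A[1]+B[1])/2
ex=np.array([e[1],-e[0]])
x=(lip[:,:2]-cr)@ex;y=(lip[:,:2]-cr)@e
print('yaw',np.arctan2(-e[0],e[1]),'ext x',np.percentile(x,[1,99]),'y',np.percentile(y,[.3,1,99,99.7]))
# ribs: histogram y of points mid x with z 0.011..0.02
reg=np.zeros(Z.shape,bool);reg[200:285,190:400]=1
g=P[reg&(Z>0.0125)&(Z<0.03)];x=(g[:,:2]-cr)@ex;y=(g[:,:2]-cr)@e
mid=abs(x)<0.035;h,b=np.histogram(y[mid],bins=np.arange(-.2,.2,.004));print([(round(bb,3),hh) for bb,hh in zip(b,h) if hh>3])
print('centre',cr)
E
```

```text
cam [0.3929 0.1243 0.8689]
minrect ((456.2848205566406, 147.79908752441406), (96.83624267578125, 364.23175048828125), 6.83652400970459) 1895
handle [[0.389  0.3155 0.0429]
 [0.434  0.3231 0.0594]
 [0.4802 0.3311 0.0628]]
[[ 0.3865  0.3229]
 [ 0.4299 -0.0388]
 [ 0.526  -0.0273]
 [ 0.4827  0.3344]]
yaw 0.11931998
[0.0005 0.0443] [-0.0002 -0.0453] 497 503
[0.0004 0.0448] [-0.0004 -0.0448] 497 503
[0.0004 0.0448] [-0.0004 -0.0448] 497 503
yaw 0.11915649785697296 ext x [-0.0477  0.0479] y [-0.1817 -0.181   0.1744  0.1766]
[(np.float64(-0.184), np.int64(28)), (np.float64(-0.18), np.int64(67)), (np.float64(-0.176), np.int64(56)), (np.float64(-0.092), np.int64(32)), (np.float64(-0.088), np.int64(39)), (np.float64(-0.004), np.int64(34)), (np.float64(0.0), np.int64(34)), (np.float64(0.084), np.int64(44)), (np.float64(0.088), np.int64(29)), (np.float64(0.172), np.int64(86)), (np.float64(0.176), np.int64(41))]
centre [0.4558 0.1477]
```

```bash
cat > go.py <<'E'
import sys
from h import *
# python3 go.py x y z [jawangle_deg]: remaining in tool axes (cm) and turn about tool axes
s=bot.read_state();p,M=tool(s)
t=np.array([float(a) for a in sys.argv[1:4]]);a=np.radians(float(sys.argv[4]) if len(sys.argv)>4 else 0)
G=np.array([[0,np.cos(a),np.sin(a)],[0,np.sin(a),-np.cos(a)],[-1,0,0]])
print('t',round(s['time'],2),'pos',p.round(4),'dp',((t-p)@M*100).round(2),'rot',R.from_matrix(M.T@G).as_rotvec().round(3),'w',round(s['width'],3),'F',s['wrist_force'].round(1))
E
python3 go.py 0.635 0.229 0.23
python3 -m creep '[{"grip":8.5,"dp":[-2,-1.5,3.8],"rotation":[0.12,0,0]},{"grip":8.5,"dp":[-2,-3,7.5],"rotation":[0.24,0,0]},{"grip":8.5,"dp":[-2,-4.8,11.3],"rotation":[0.36,0,0]},{"grip":8.5,"dp":[-2,-6.5,15],"rotation":[0.48,0,0]},{"grip":8.5,"dp":[-2,-8.3,18.8],"rotation":[0.6,0,0]}]' 40
python3 go.py 0.635 0.229 0.23
```

```text
t 0.15 pos [0.2286 0.6345 0.2126] dp [ -1.7  -24.37  51.98] rot [1.225e+00 1.000e-03 2.000e-03] w 1.004 F [0.4 0.  0.1]
time: 0.57
tool_pos: [0.3773, 0.4929, 0.2335]
tcp_rot: [0.742, 1.44, -0.742]
wrist_force: [0.7, 0.3, 0.1]
width: 0.997
t 0.57 pos [0.3773 0.4929 0.2335] dp [ 0.36  5.65 36.45] rot [0.62 0.   0.  ] w 0.997 F [0.7 0.3 0.1]
```

```bash

python3 -m creep '[{"grip":8.5,"dp":[0,0.6,4],"rotation":[0.12,0,0]},{"grip":8.5,"dp":[0,1.2,8],"rotation":[0.24,0,0]},{"grip":8.5,"dp":[0,1.9,12],"rotation":[0.36,0,0]},{"grip":8.5,"dp":[0,2.5,16],"rotation":[0.48,0,0]},{"grip":8.5,"dp":[0,3.1,20],"rotation":[0.6,0,0]}]'
python3 go.py 0.635 0.229 0.23
```

```text
time: 0.98
tool_pos: [0.5195, 0.3485, 0.2334]
tcp_rot: [1.195, 1.218, -1.195]
wrist_force: [1.2, 0.8, -0.1]
width: 0.998
t 0.98 pos [0.5195 0.3485 0.2334] dp [ 0.34 11.32 12.17] rot [0.019 0.    0.   ] w 0.998 F [ 1.2  0.8 -0.1]
```

```bash

python3 -m creep '[{"grip":8.5,"dp":[0,2.8,2.9],"rotation":[0.02,0,0]},{"grip":8.5,"dp":[0,5.6,5.9],"rotation":[0.02,0,0]},{"grip":8.5,"dp":[0,8.4,8.9],"rotation":[0.02,0,0]},{"grip":8.5,"dp":[0,10.8,11.5],"rotation":[0.02,0,0]},{"grip":8.5,"dp":[0,10.8,11.5],"rotation":[0.02,0,0]}]'
python3 go.py 0.635 0.229 0.23
python3 - <<'E'
from h import *
np.set_printoptions(precision=4,suppress=True)
c=cal('wrist')
p,d=bot.read_camera('wrist');cv2.imwrite('pics/w1.png',p[:,:,::-1])
P=cloud(c,d);np.save('w1.npy',P)
hsv=cv2.cvtColor(p,cv2.COLOR_RGB2HSV)
m=((P[...,2]>0.12)&(P[...,2]<0.135)).astype(np.uint8)
n,l,st,ce=cv2.connectedComponentsWithStats(m)
for i in range(1,n):
    if st[i,4]>300: print(st[i],P[l==i].mean(0),np.percentile(P[l==i],[2,98],axis=0).tolist())
p,d=bot.read_camera('scene');cv2.imwrite('pics/s1.png',p[:,:,::-1])
E
```

```text
time: 1.4
tool_pos: [0.6335, 0.2323, 0.2329]
tcp_rot: [1.208, 1.206, -1.21]
wrist_force: [0.1, -0.2, -0.2]
width: 0.995
t 1.4 pos [0.6335 0.2323 0.2329] dp [0.29 0.15 0.33] rot [-0.     0.003 -0.002] w 0.995 F [ 0.1 -0.2 -0.2]
[ 298  174   54   53 2232] [0.6368 0.2304 0.125 ] [[0.6175629934631927, 0.21075404569466802, 0.12301650950679907], [0.6561901518813456, 0.24941364098298388, 0.12678557897281711]]
[ 467  181  137  102 1510] [0.786  0.2158 0.1285] [[0.7596716280290604, 0.16609921432405597, 0.12055305671657149], [0.8435074527914657, 0.2459364817822786, 0.1347569518722465]]
[ 310  272   50   47 1802] [0.6458 0.1459 0.1249] [[0.626379010418618, 0.12599858176543272, 0.12163995730156262], [0.6651040591842798, 0.16447394881476263, 0.12684113113437687]]
```

View pics/w1.png

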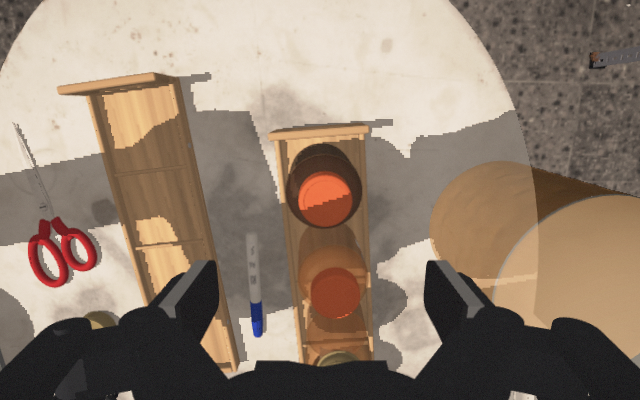

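View pics/s1.png

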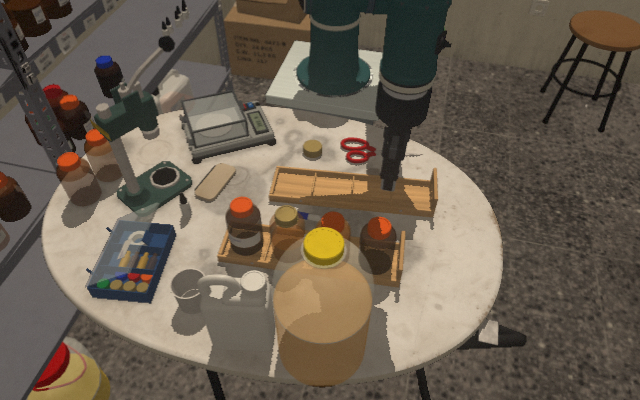

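```bash
python3 - <<'E'
from h import *
P=np.load('w1.npy');Z=P[...,2]
for n,sl in (('L',np.s_[255:330,130:222]),('R',np.s_[255:330,422:500])):
    q=P[sl].reshape(-1,3);q=q[(q[:,2]>0.15)&(q[:,2]<0.4)]
    print(n,len(q),np.percentile(q,[0.5,2,10,50],axis=0).round(4).tolist(),'x',q[:,0].min(),q[:,0].max(), q[q[:,2]<np.percentile(q[:,2],5)].mean(0))
E
```

```text
L 4163 [[0.5779, 0.2224, 0.2642], [0.5787, 0.2241, 0.2661], [0.5825, 0.2301, 0.2718], [0.5905, 0.2423, 0.2908]] x 0.5770915213217405 0.633572237762152 [0.59094574 0.23407082 0.26645913]
R 4554 [[0.672, 0.1654, 0.1506], [0.675, 0.1686, 0.1531], [0.676, 0.1837, 0.1659], [0.6777, 0.2398, 0.286]] x 0.633572237762152 0.7646963857417097 [0.76115319 0.18138161 0.15403016]
```

```bash
python3 - <<'E'
from h import *
c=cal('wrist');P=np.load('w1.npy')
o,d=rays(c,[(216,262),(216,300),(428,262),(130,315)])
print('cam',o, 'dir', (-c[2].T@c[3]), c[2][2])
for dd,x in zip(d,(.591,.591,.676,.577)):
    print((o+dd*(x-o[0])/dd[0]).round(4))
for u,v in ((213,265),(213,275),(213,290),(200,280),(180,300),(216,300)): print(u,v,P[v,u].round(4))
E
```

```text
cam [0.63038867 0.30442961 0.39317523] dir [0.63038867 0.30442961 0.39317523] [-8.52267882e-04 -2.66996991e-01 -9.63696986e-01]
[0.591  0.2493 0.2731]
[0.591  0.2356 0.2771]
[0.676  0.2419 0.2565]
[0.577  0.2493 0.3087]
213 265 [0.5913 0.2414 0.2673]
213 275 [0.5911 0.2374 0.2681]
213 290 [0.5912 0.2319 0.2701]
200 280 [0.5909 0.2423 0.2816]
180 300 [0.5898 0.2434 0.2969]
216 300 [0.591  0.2257 0.2671]
```

```bash
python3 - <<'E'
from h import *
np.set_printoptions(precision=4,suppress=True)
s=bot.read_state();print(s['tool_pos'])
for n in('scene','top'):
    c=cal(n);p,d=bot.read_camera(n);P=cloud(c,d)
    q=P.reshape(-1,3);t=s['tool_pos']
    m=(abs(q[:,0]-t[0])<.075)&(abs(q[:,1]-t[1])<.05)&(q[:,2]>.15)&(q[:,2]<.42)
    q=q[m];print(n,len(q),'minz',np.percentile(q[:,2],[.2,1,5]))
    for z in np.arange(.2,.42,.01):
        k=q[abs(q[:,2]-z)<.005]
        if len(k)>3: print(round(z,2),len(k),'x',k[:,0].min().round(3),k[:,0].max().round(3),'y',k[:,1].min().round(3),k[:,1].max().round(3))
    cv2.imwrite(f'pics/{n}2.png',p[:,:,::-1]); 
    if n=='scene': cv2.imwrite('pics/scene2c.png',cv2.resize(p[60:260,300:460,::-1],None,fx=3,fy=3)); print(proj(c,[t]))
E
```

```text
[0.63   0.2365 0.2328]
scene 2467 minz [0.2667 0.2734 0.289 ]
0.27 34 x 0.678 0.687 y 0.227 0.247
0.28 60 x 0.676 0.688 y 0.226 0.248
0.29 56 x 0.588 0.689 y 0.227 0.247
0.3 5 x 0.687 0.688 y 0.23 0.242
0.31 15 x 0.68 0.704 y 0.223 0.25
0.32 145 x 0.678 0.705 y 0.224 0.25
0.33 76 x 0.604 0.705 y 0.22 0.253
0.34 139 x 0.613 0.704 y 0.22 0.254
0.35 199 x 0.619 0.704 y 0.217 0.256
0.36 234 x 0.641 0.703 y 0.217 0.256
0.37 257 x 0.661 0.701 y 0.224 0.249
0.38 147 x 0.636 0.671 y 0.203 0.274
0.39 291 x 0.634 0.67 y 0.199 0.274
0.4 298 x 0.636 0.67 y 0.2 0.274
0.41 328 x 0.633 0.67 y 0.2 0.274
[[390.1333 182.1029]]Traceback (most recent call last):
  File "<stdin>", line 8, in <module>
    return _quantile_unchecked(
        a, q, axis, out, overwrite_input, method, keepdims, weights)
    return _ureduce(a,
                    func=_quantile_ureduce_func,
    ...<5 lines>...
                    overwrite_input=overwrite_input,
                    method=method)
    r = func(a, **kwargs)
    result = _quantile(arr,
                       quantiles=q,
    ...<2 lines>...
                       out=out,
                       weights=wgt)
    slices_having_nans = np.isnan(arr[-1, ...])
                                  ~~~^^^^^^^^^
IndexError: index -1 is out of bounds for axis 0 with size 0
```

View pics/scene2c.png

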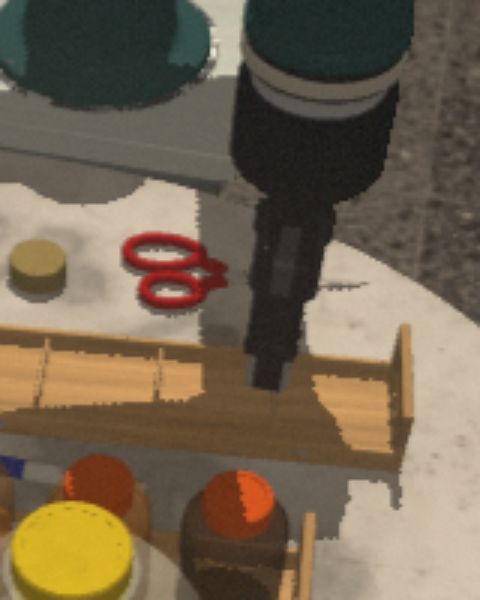

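```bash
python3 - <<'E'
from h import *
np.set_printoptions(precision=4,suppress=True)
s=bot.read_state();print(s['time'],s['tool_pos'],s['q'],s['joint_vel'])
c=cal('scene');p,d=bot.read_camera('scene');P=cloud(c,d)
t=s['tool_pos']
for z in (.22,.233,.25,.267): print(z,proj(c,[(t[0]+.05,t[1],z),(t[0]-.05,t[1],z)]).round(1).tolist())
for v in range(165,200,3): print(v,[ (P[v,u].round(3).tolist()) for u in (387,391)])
s=bot.read_state();print(s['time'],s['tool_pos'],s['q'],s['joint_vel'])
E
python3 -m creep '[{"grip":8.5,"dp":[0,0,0],"rotation":[0,0,0]},{"grip":8.5,"dp":[0,0,0],"rotation":[0,0,0]}]'
```

```text
1.6 [0.6287 0.2384 0.2332] [0.3251 0.2491 1.5864 0.0006 1.3072 0.3199] [ 0.0217 -0.0109  0.0049 -0.0022 -0.0009 -0.0013]
0.22 [[386.0, 208.5], [394.7, 167.2]]
0.233 [[386.8, 203.2], [395.6, 161.8]]
0.25 [[388.0, 196.1], [396.8, 154.6]]
0.267 [[389.1, 188.7], [398.0, 147.2]]
165 [[0.701, 0.231, 0.337], [0.703, 0.237, 0.34]]
168 [[0.697, 0.231, 0.327], [0.686, 0.237, 0.319]]
171 [[0.698, 0.232, 0.322], [0.696, 0.238, 0.322]]
174 [[0.703, 0.233, 0.321], [0.7, 0.238, 0.32]]
177 [[0.704, 0.234, 0.316], [0.703, 0.239, 0.317]]
180 [[0.686, 0.233, 0.292], [0.686, 0.239, 0.293]]
183 [[0.687, 0.234, 0.287], [0.687, 0.24, 0.289]]
186 [[0.685, 0.235, 0.278], [0.684, 0.241, 0.279]]
189 [[0.679, 0.235, 0.266], [0.683, 0.241, 0.272]]
192 [[0.439, 0.226, 0.009], [0.443, 0.235, 0.015]]
195 [[0.449, 0.228, 0.01], [0.456, 0.237, 0.019]]
198 [[0.458, 0.229, 0.01], [0.464, 0.238, 0.018]]
1.65 [0.6285 0.2389 0.2334] [0.326  0.2487 1.5865 0.0005 1.3072 0.3198] [ 0.0121 -0.0059 -0.0003 -0.0036 -0.0002 -0.0025]
time: 1.82
tool_pos: [0.6286, 0.2392, 0.2338]
tcp_rot: [1.204, 1.213, -1.204]
wrist_force: [-0.5, -0.1, 0.4]
width: 0.996
```

```bash

python3 -m creep '[{"grip":5.8,"dp":[0,0.74,0.94],"rotation":[0,0,0]},{"grip":5.8,"dp":[0,0.74,0.94],"rotation":[0,0,0]},{"grip":5.8,"dp":[0,0.74,0.94],"rotation":[0,0,0]},{"grip":5.8,"dp":[0,0.74,0.94],"rotation":[0,0,0]},{"grip":5.8,"dp":[0,0.74,0.94],"rotation":[0,0,0]}]'
cat > tip.py <<'E'
from h import *
import sys
np.set_printoptions(precision=4,suppress=True)
s=bot.read_state();t=s['tool_pos'];print(s['time'],t,'w',s['width'])
c=cal('scene');p,d=bot.read_camera('scene');P=cloud(c,d);q=P.reshape(-1,3)
m=(abs(q[:,0]-t[0])<.075)&(abs(q[:,1]-t[1])<.02)&(q[:,2]>t[2]-.03)&(q[:,2]<t[2]+.1);q=q[m]
for x0,x1 in ((-.075,0),(0,.075)):
    k=q[(q[:,0]-t[0]>x0)&(q[:,0]-t[0]<x1)]
    if len(k)>5:
        k=k[np.argsort(k[:,2])];print('tip scene',k[:6].round(4).tolist())
c=cal('wrist');p,d=bot.read_camera('wrist');P=cloud(c,d);q=P.reshape(-1,3)
cv2.imwrite(f'pics/{sys.argv[1]}.png',p[:,:,::-1])
m=(abs(q[:,0]-t[0])<.065)&(abs(q[:,1]-t[1])<.018)&(q[:,2]>t[2]-.03)&(q[:,2]<t[2]+.1);q=q[m]
for sg in (-1,1):
    k=q[(q[:,0]-t[0])*sg>.005]
    if len(k)>5: k=k[np.argsort(k[:,2])];print('tip wrist',np.percentile(k[:,2],[.1,1,3]),k[:len(k)//30].mean(0))
E
python3 tip.py w2
```

```text
time: 2.23
tool_pos: [0.6369, 0.2286, 0.2337]
tcp_rot: [1.206, 1.212, -1.206]
wrist_force: [-1.1, 0.2, 0.5]
width: 0.677
2.2333 [0.6369 0.2286 0.2337] w 0.6772394152099507
tip scene [[0.6088, 0.2324, 0.2833], [0.6087, 0.2387, 0.2847], [0.6096, 0.2356, 0.2848], [0.61, 0.234, 0.2848], [0.6097, 0.2372, 0.2853], [0.6094, 0.2385, 0.2874]]
tip scene [[0.6723, 0.2206, 0.2574], [0.6727, 0.2287, 0.2576], [0.6724, 0.2222, 0.2579], [0.673, 0.2303, 0.2583], [0.6719, 0.2204, 0.2592], [0.6747, 0.2273, 0.2593]]
tip wrist [0.2567 0.262  0.2685] [0.6059 0.2329 0.264 ]
tip wrist [0.2571 0.2621 0.2686] [0.6685 0.2332 0.264 ]
```

View pics/w2.png

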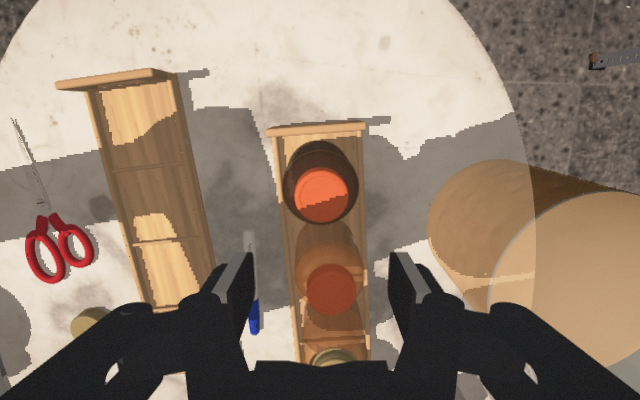

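```bash

python3 -m creep '[{"grip":5.8,"dp":[3.5,0,0],"rotation":[0,0,0]},{"grip":5.8,"dp":[7,0,0],"rotation":[0,0,0]},{"grip":5.8,"dp":[10,0,0],"rotation":[0,0,0]},{"grip":5.8,"dp":[10.5,0,0],"rotation":[0,0,0]},{"grip":5.8,"dp":[10.5,0,0],"rotation":[0,0,0]}]'
python3 tip.py w3
```

```text
time: 2.75
tool_pos: [0.6344, 0.2279, 0.1253]
tcp_rot: [1.201, 1.215, -1.211]
wrist_force: [0.4, -0.4, 0.2]
width: 0.679
2.75 [0.6344 0.2279 0.1253] w 0.6793161744703473
tip scene [[0.6338, 0.2101, 0.1248], [0.6317, 0.2097, 0.1251], [0.624, 0.2402, 0.1252], [0.6208, 0.2434, 0.1253], [0.6343, 0.2399, 0.1256], [0.6268, 0.2406, 0.1257]]
tip scene [[0.6666, 0.2426, 0.0953], [0.6669, 0.2147, 0.0958], [0.6665, 0.2444, 0.0958], [0.6661, 0.2462, 0.0959], [0.6635, 0.2476, 0.0961], [0.6695, 0.2245, 0.0962]]
tip wrist [0.0977 0.1019 0.1051] [0.6082 0.2308 0.1027]
tip wrist [0.0965 0.1007 0.1042] [0.6641 0.2317 0.1016]
```

View pics/w3.png

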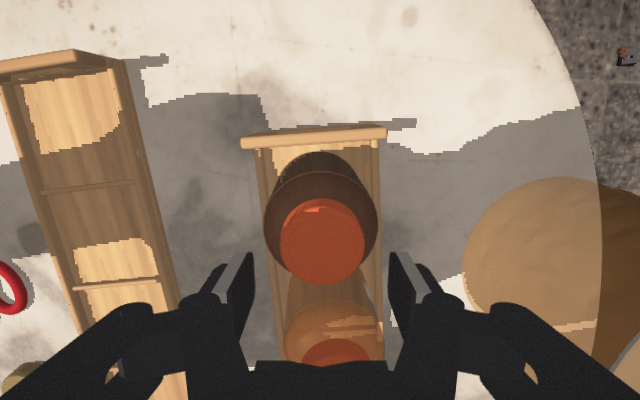

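```bash

python3 -m creep '[{"grip":5.8,"dp":[1,0.1,-0.2],"rotation":[0,0,0]},{"grip":5.8,"dp":[2,0.1,-0.2],"rotation":[0,0,0]},{"grip":5.8,"dp":[2.4,0.1,-0.2],"rotation":[0,0,0]},{"grip":5.8,"dp":[2.4,0.1,-0.2],"rotation":[0,0,0]},{"grip":5.8,"dp":[2.4,0.1,-0.2],"rotation":[0,0,0]}]'
python3 - <<'E'
from h import *
s=bot.read_state();print(s['tool_pos'])
c=cal('scene');p,d=bot.read_camera('scene');a=proj(c,[s['tool_pos']])[0].astype(int)
cv2.imwrite('pics/s4.png',cv2.resize(p[a[1]-80:a[1]+40,a[0]-70:a[0]+70,::-1],None,fx=4,fy=4,interpolation=cv2.INTER_CUBIC))
c=cal('wrist');p,d=bot.read_camera('wrist');P=cloud(c,d)
m=((P[...,2]>0.122)&(P[...,2]<0.129)).astype(np.uint8);n,l,st,ce=cv2.connectedComponentsWithStats(m)
for i in range(1,n):
    if st[i,4]>500: print(st[i],P[l==i].mean(0),np.percentile(P[l==i],[1,99],axis=0).tolist())
cv2.imwrite('pics/w4.png',p[:,:,::-1])
E
```

```text
time: 3.27
tool_pos: [0.6376, 0.2305, 0.1043]
tcp_rot: [1.205, 1.212, -1.206]
wrist_force: [-0.4, -0.1, -0.1]
width: 0.684
[0.6375564  0.23054845 0.10431272]
[ 271  224   96   90 6706] [0.63713456 0.23111934 0.12491378] [[0.6176243953185819, 0.21059216103703238, 0.1228869235722294], [0.6569530894257792, 0.2504414827680672, 0.1267279401875337]]
[ 573  271   67   80 1215] [0.77190777 0.20977577 0.12564664] [[0.7622000027422865, 0.19071172379675955, 0.12208307205857045], [0.7848870492063885, 0.22697501444391321, 0.12889632250764554]]
```

View pics/s4.png

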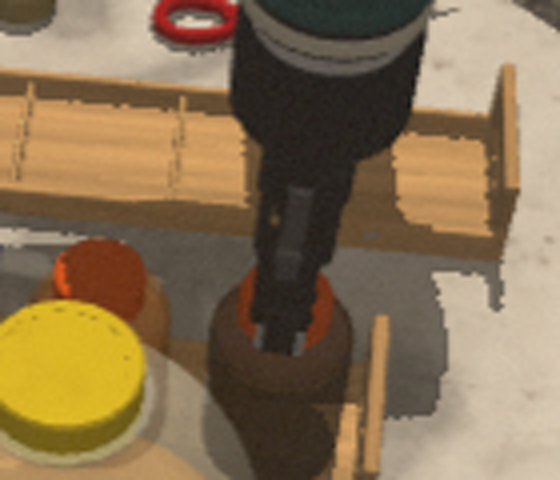

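View pics/w4.png

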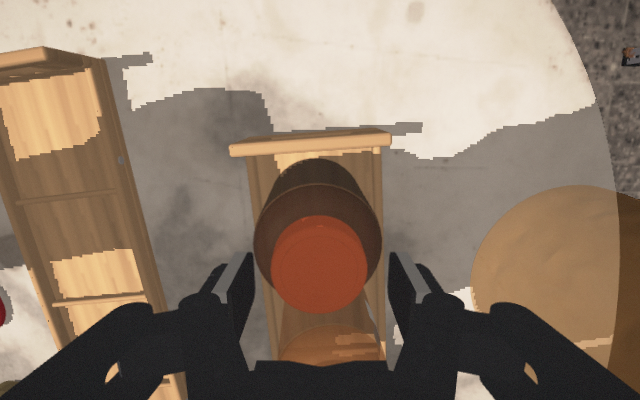

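```bash

python3 -m creep '[{"grip":5.8,"dp":[0.7,0,0],"rotation":[0,0,0]},{"grip":5.8,"dp":[0.7,0,0],"rotation":[0,0,0]},{"grip":4.0,"dp":[0.7,0,0],"rotation":[0,0,0]},{"grip":4.0,"dp":[0.7,0,0],"rotation":[0,0,0]},{"grip":4.0,"dp":[0.7,0,0],"rotation":[0,0,0]}]' 40
python3 -m creep '[{"grip":3.5,"dp":[0,0,0],"rotation":[0,0,0]},{"grip":3.5,"dp":[0,0,0],"rotation":[0,0,0]},{"grip":3.5,"dp":[0,0,0],"rotation":[0,0,0]}]' 50
python3 - <<'E'
from h import *
s=bot.read_state();print(s['tool_pos'],s['width'],s['wrist_force'])
c=cal('scene');p,d=bot.read_camera('scene');a=proj(c,[s['tool_pos']])[0].astype(int)
cv2.imwrite('pics/s5.png',cv2.resize(p[a[1]-80:a[1]+40,a[0]-70:a[0]+70,::-1],None,fx=4,fy=4,interpolation=cv2.INTER_CUBIC))
E
```

```text
time: 3.78
tool_pos: [0.6377, 0.2306, 0.0976]
tcp_rot: [1.205, 1.212, -1.206]
wrist_force: [-1.5, -0.2, -0.1]
width: 0.483
time: 4.03
tool_pos: [0.6377, 0.2306, 0.0977]
tcp_rot: [1.205, 1.212, -1.206]
wrist_force: [-0.8, 0.7, -0.4]
width: 0.477
[0.63772601 0.23064136 0.09769688] 0.4773049159932396 [-0.84825365  0.66360078 -0.43752767]
```

View pics/s5.png

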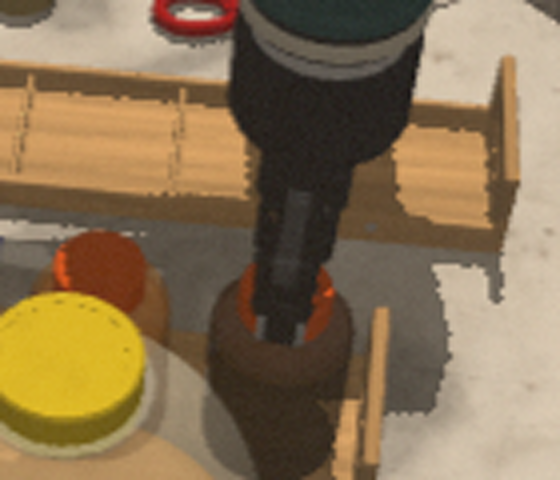

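```bash

python3 -m creep '[{"grip":3.5,"dp":[-0.6,0,0],"rotation":[0,0,0]},{"grip":3.5,"dp":[-1.5,0,0],"rotation":[0,0,0]},{"grip":3.5,"dp":[-2.5,0,0],"rotation":[0,0,0]},{"grip":3.5,"dp":[-3,0,0],"rotation":[0,0,0]},{"grip":3.5,"dp":[-3,0,0],"rotation":[0,0,0]}]' 60
python3 - <<'E'
from h import *
s=bot.read_state();print(s['tool_pos'],s['width'],s['wrist_force'])
c=cal('scene');p,d=bot.read_camera('scene');a=proj(c,[s['tool_pos']])[0].astype(int)
cv2.imwrite('pics/s6.png',cv2.resize(p[a[1]-80:a[1]+70,a[0]-70:a[0]+70,::-1],None,fx=4,fy=4,interpolation=cv2.INTER_CUBIC))
E
```

```text
time: 4.5
tool_pos: [0.6396, 0.2312, 0.1305]
tcp_rot: [1.209, 1.209, -1.202]
wrist_force: [0.4, 0.9, -2.9]
width: 0.471
[0.63960739 0.23118092 0.13049992] 0.4707704534024087 [ 0.41282636  0.91694123 -2.92227895]
```

View pics/s6.png

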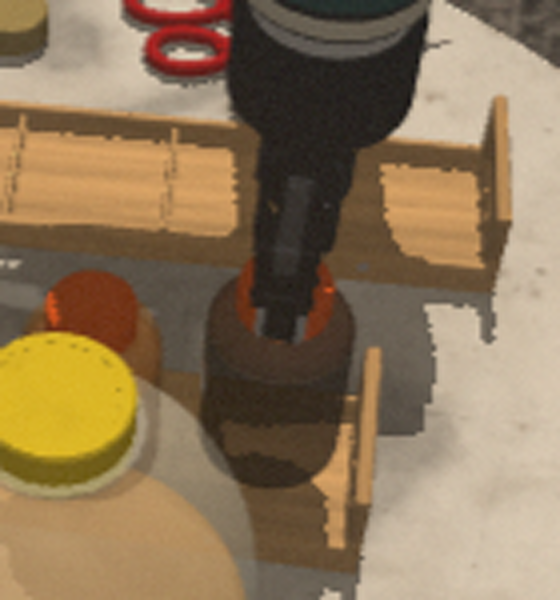

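```bash

python3 -m creep '[{"grip":3.5,"dp":[-3,0,0],"rotation":[0,0,0]},{"grip":3.5,"dp":[-6.5,-0.5,0],"rotation":[0,0,0]},{"grip":3.5,"dp":[-10,-1.5,1],"rotation":[0,0,0]},{"grip":3.5,"dp":[-10.5,-3.5,3.5],"rotation":[0,0,0]},{"grip":3.5,"dp":[-10.5,-6,6.5],"rotation":[0,0,0]}]' 
python3 go.py .4715 .0166 .235
```

```text
time: 4.97
tool_pos: [0.5812, 0.1666, 0.2374]
tcp_rot: [1.21, 1.208, -1.196]
wrist_force: [-0.1, -1.9, -3.2]
width: 0.472
t 4.97 pos [0.5812 0.1666 0.2374] dp [  0.1  -11.08  14.93] rot [ 0.007 -0.002 -0.009] w 0.472 F [-0.1 -1.9 -3.2]
```

```bash

python3 -m creep '[{"grip":3.5,"dp":[0,-2.3,3.1],"rotation":[0,0,0]},{"grip":3.5,"dp":[0,-4.6,6.2],"rotation":[0,0,0]},{"grip":3.5,"dp":[0,-6.9,9.3],"rotation":[0,0,0]},{"grip":3.5,"dp":[0,-9,12],"rotation":[0,0,0]},{"grip":3.5,"dp":[0,-10.3,14],"rotation":[0,0,0]}]' 
python3 go.py .4715 .0166 .15
python3 -m creep '[{"grip":3.5,"dp":[0,-0.6,0.8],"rotation":[0,0,0]},{"grip":3.5,"dp":[0,-0.6,0.8],"rotation":[0,0,0]},{"grip":3.5,"dp":[0,-0.6,0.8],"rotation":[0,0,0]},{"grip":3.5,"dp":[0,-0.6,0.8],"rotation":[0,0,0]}]' 
python3 go.py .4715 .0166 .15

```

```text
time: 5.38
tool_pos: [0.4731, 0.0229, 0.2321]
tcp_rot: [1.204, 1.212, -1.208]
wrist_force: [0.2, 0.5, -2.7]
width: 0.467
t 5.38 pos [0.4731 0.0229 0.2321] dp [ 8.22 -0.15  0.62] rot [0.004 0.001 0.002] w 0.467 F [ 0.2  0.5 -2.7]
time: 5.72
tool_pos: [0.4708, 0.0176, 0.2329]
tcp_rot: [1.206, 1.212, -1.204]
wrist_force: [-0.9, -0.1, -3.2]
width: 0.474
t 5.72 pos [0.4708 0.0176 0.2329] dp [8.29 0.06 0.1 ] rot [ 0.005 -0.001 -0.001] w 0.474 F [-0.9 -0.1 -3.2]
```

```bash

python3 -m creep '[{"grip":3.5,"dp":[3,0.06,0.1],"rotation":[0,0,0]},{"grip":3.5,"dp":[6,0.06,0.1],"rotation":[0,0,0]},{"grip":3.5,"dp":[8,0.06,0.1],"rotation":[0,0,0]},{"grip":3.5,"dp":[9.5,0.06,0.1],"rotation":[0,0,0]},{"grip":3.5,"dp":[10,0.06,0.1],"rotation":[0,0,0]}]' 
python3 -m creep '[{"grip":3.5,"dp":[0,0,0],"rotation":[0,0,0]},{"grip":3.5,"dp":[0,0,0],"rotation":[0,0,0]}]'
python3 go.py .4715 .0166 .098
python3 - <<'E'
from h import *
c=cal('top');p,d=bot.read_camera('top');a=proj(c,[(.4715,.0166,.02)])[0].astype(int)
cv2.imwrite('pics/t7.png',cv2.resize(p[a[1]-70:a[1]+70,a[0]-110:a[0]+70,::-1],None,fx=4,fy=4,interpolation=cv2.INTER_CUBIC))
c=cal('scene');p,d=bot.read_camera('scene');a=proj(c,[(.4715,.0166,.06)])[0].astype(int)
cv2.imwrite('pics/s7.png',cv2.resize(p[a[1]-70:a[1]+70,a[0]-70:a[0]+110,::-1],None,fx=4,fy=4,interpolation=cv2.INTER_CUBIC))
E
```

```text
time: 6.13
tool_pos: [0.4689, 0.017, 0.1293]
tcp_rot: [1.202, 1.217, -1.208]
wrist_force: [-0.9, -0.0, -3.4]
width: 0.474
time: 6.3
tool_pos: [0.4714, 0.0165, 0.1331]
tcp_rot: [1.205, 1.212, -1.204]
wrist_force: [-0.3, 0.0, -2.7]
width: 0.474
t 6.3 pos [0.4714 0.0165 0.1331] dp [ 3.51  0.01 -0.01] rot [ 0.006 -0.    -0.   ] w 0.474 F [-0.3  0.  -2.7]
```

View pics/s7.png

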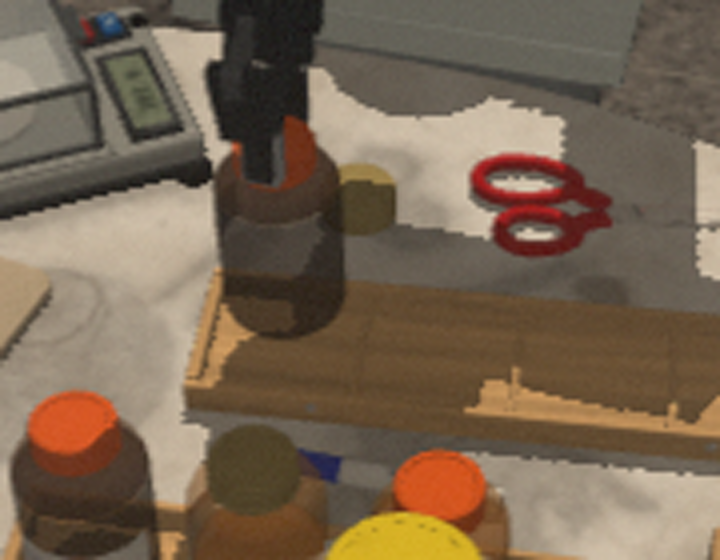

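View pics/t7.png

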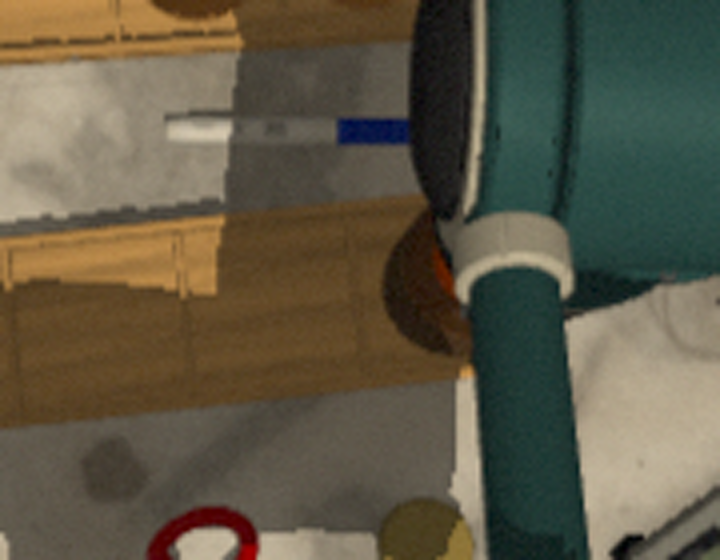

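```bash

python3 -m creep '[{"grip":3.5,"dp":[1.2,0,0],"rotation":[0,0,0]},{"grip":3.5,"dp":[2.3,0,0],"rotation":[0,0,0]},{"grip":3.5,"dp":[2.9,0,0],"rotation":[0,0,0]},{"grip":3.5,"dp":[3.1,0,0],"rotation":[0,0,0]},{"grip":3.5,"dp":[3.1,0,0],"rotation":[0,0,0]}]' 
python3 -m creep '[{"grip":3.5,"dp":[0.1,0,0],"rotation":[0,0,0]},{"grip":3.5,"dp":[0.2,0,0],"rotation":[0,0,0]},{"grip":3.5,"dp":[0.3,0,0],"rotation":[0,0,0]},{"grip":3.5,"dp":[0.3,0,0],"rotation":[0,0,0]}]'
python3 go.py .4715 .0166 .098
```

```text
time: 6.82
tool_pos: [0.4693, 0.0158, 0.1003]
tcp_rot: [1.204, 1.214, -1.208]
wrist_force: [-0.0, 0.4, -2.8]
width: 0.473
time: 7.15
tool_pos: [0.4707, 0.0158, 0.0988]
tcp_rot: [1.206, 1.211, -1.205]
wrist_force: [-0.2, 0.9, -3.8]
width: 0.473
t 7.15 pos [0.4707 0.0158 0.0988] dp [ 0.08  0.08 -0.08] rot [ 0.005  0.    -0.   ] w 0.473 F [-0.2  0.9 -3.8]
```

```bash

python3 -m creep '[{"grip":3.5,"dp":[0.1,0.05,-0.05],"rotation":[0,0,0]},{"grip":3.5,"dp":[0.2,0.05,-0.05],"rotation":[0,0,0]},{"grip":3.5,"dp":[0.2,0.05,-0.05],"rotation":[0,0,0]}]'

```

```text
time: 7.4
tool_pos: [0.4716, 0.0163, 0.0977]
tcp_rot: [1.206, 1.211, -1.205]
wrist_force: [-2.4, 0.9, 3.6]
width: 0.472
```

```bash

python3 -m creep '[{"grip":5.0,"dp":[0,0,0],"rotation":[0,0,0]},{"grip":5.8,"dp":[0,0,0],"rotation":[0,0,0]},{"grip":5.8,"dp":[0,0,0],"rotation":[0,0,0]},{"grip":5.8,"dp":[-0.8,0,0],"rotation":[0,0,0]},{"grip":5.8,"dp":[-3,0,0],"rotation":[0,0,0]}]'
python3 -m creep '[{"grip":5.8,"dp":[-3.5,0,0],"rotation":[0,0,0]},{"grip":5.8,"dp":[-6,0,0],"rotation":[0,0,0]},{"grip":5.8,"dp":[-6,0,0],"rotation":[0,0,0]}]'
python3 - <<'E'
from h import *
s=bot.read_state();print(s['tool_pos'],s['width'],s['wrist_force'])
c=cal('wrist');p,d=bot.read_camera('wrist');P=cloud(c,d)
m=((P[...,2]>0.122)&(P[...,2]<0.129)).astype(np.uint8);n,l,st,ce=cv2.connectedComponentsWithStats(m)
for i in range(1,n):
    if st[i,4]>500: print(st[i],P[l==i].mean(0),np.percentile(P[l==i],[1,99],axis=0).tolist())
cv2.imwrite('pics/w8.png',p[:,:,::-1])
E
python3 go.py .645 .145 .21
```

```text
time: 7.82
tool_pos: [0.4682, 0.0163, 0.1242]
tcp_rot: [1.202, 1.217, -1.21]
wrist_force: [-0.8, -0.7, 0.1]
width: 0.682
time: 8.07
tool_pos: [0.4756, 0.0162, 0.1937]
tcp_rot: [1.211, 1.203, -1.197]
wrist_force: [1.0, 0.3, 0.6]
width: 0.675
[0.47556466 0.01623014 0.19374466] 0.6753661308484028 [1.01211774 0.27833689 0.60814669]
[ 559    0   70   52 2884] [0.64480106 0.1391304  0.12496162] [[0.624807484729527, 0.12355553331423991, 0.1224440582279811], [0.6656216005290647, 0.1521155475051541, 0.12724485122511808]]
[ 547  125   63   62 2976] [0.65000687 0.05650378 0.12508209] [[0.630651429931275, 0.0366804607686498, 0.12241897022758533], [0.6702627867904527, 0.07560399366605051, 0.12688536573782744]]
[ 282  182   63   61 2938] [0.47124684 0.01608602 0.12497641] [[0.45154476834053786, -0.004355698517279, 0.12305174651270782], [0.49116980029849133, 0.035871758125979064, 0.12689884542026966]]
[ 525  248   59   54 2361] [ 0.65001845 -0.03178017  0.12472974] [[0.6301893892508703, -0.05230774504304931, 0.12245390195488003], [0.6704291354011255, -0.012191400151590872, 0.1266830661864131]]
t 8.12 pos [0.4741 0.0163 0.1911] dp [ -1.75  17.16 -12.79] rot [ 0.005  0.    -0.008] w 0.677 F [ 0.7 -0.5 -0.9]
```

View pics/w8.png

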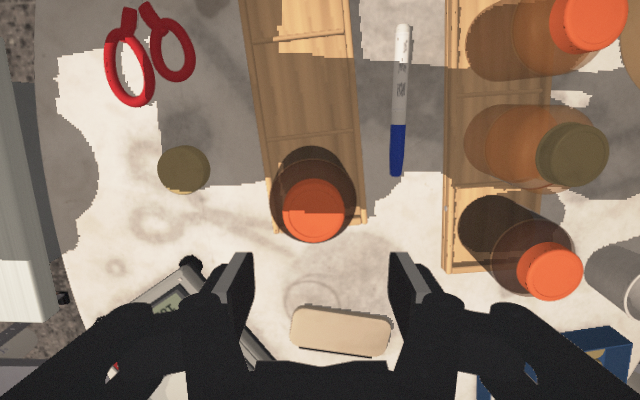

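The dark bottle (cap near pixel (313,210)) stands upright in the far bay. I measure its cap at (0.4712, 0.0161) against a target of (0.4715, 0.0166). Next is the light bottle at (0.645, 0.145).

```bash

python3 -m creep '[{"grip":5.8,"dp":[-1,3.2,-2.4],"rotation":[0,0,0]},{"grip":5.8,"dp":[-1,6.4,-4.8],"rotation":[0,0,0]},{"grip":5.8,"dp":[-1,9.6,-7.2],"rotation":[0,0,0]},{"grip":5.8,"dp":[-1,12.8,-9.6],"rotation":[0,0,0]},{"grip":5.8,"dp":[-1,15.6,-11.8],"rotation":[0,0,0]}]'
python3 -m creep '[{"grip":5.8,"dp":[0,1.5,-1],"rotation":[0,0,0]},{"grip":5.8,"dp":[0,1.5,-1],"rotation":[0,0,0]},{"grip":5.8,"dp":[0,1.5,-1],"rotation":[0,0,0]},{"grip":5.8,"dp":[0,1.5,-1],"rotation":[0,0,0]}]'
cat > caps.py <<'E'
from h import *
import sys
s=bot.read_state();print(s['tool_pos'],s['width'],s['wrist_force'])
c=cal('wrist');p,d=bot.read_camera('wrist');P=cloud(c,d)
m=((P[...,2]>0.122)&(P[...,2]<0.129)&(P[...,0]<.72)).astype(np.uint8);n,l,st,ce=cv2.connectedComponentsWithStats(m)
for i in range(1,n):
    if st[i,4]>500:
        q=np.percentile(P[l==i],[1,99],axis=0);print(st[i],'mean',P[l==i].mean(0).round(4),'mid',q.mean(0).round(4),'size',(q[1]-q[0]).round(4))
cv2.imwrite(f'pics/{sys.argv[1]}.png',p[:,:,::-1])
E
python3 caps.py w9;python3 go.py .6454 .1452 .125
```

```text
time: 8.53
tool_pos: [0.6274, 0.1364, 0.1953]
tcp_rot: [1.205, 1.212, -1.207]
wrist_force: [-0.9, -0.3, 0.3]
width: 0.678
time: 8.87
tool_pos: [0.64, 0.1446, 0.1953]
tcp_rot: [1.203, 1.213, -1.208]
wrist_force: [-0.0, -0.5, 0.8]
width: 0.68
[0.64003332 0.14456349 0.19534639] 0.680493650422852 [-0.04038031 -0.4837877   0.82533579]
[ 299  181   62   61 2914] mean [0.6459 0.1447 0.1252] mid [0.6459 0.1444 0.1251] size [0.0399 0.0403 0.0041]
[ 308  296   55   51 2181] mean [0.6513 0.0575 0.1251] mid [0.6513 0.0569 0.1247] size [0.0393 0.0398 0.0044]
t 8.92 pos [0.64   0.1443 0.1958] dp [ 7.08  0.55 -0.09] rot [0.005 0.001 0.002] w 0.677 F [ 1.1  0.3 -0.4]
```

View pics/w9.png

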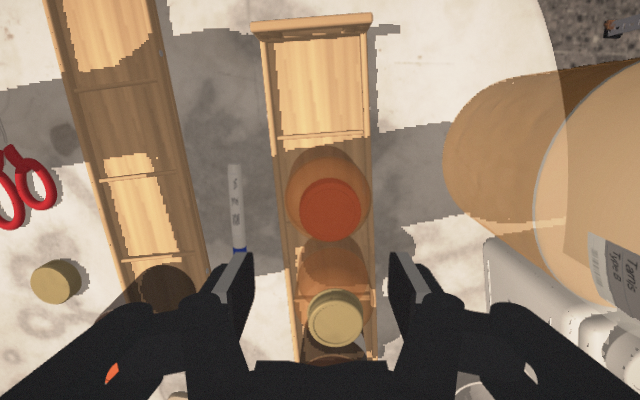

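The light bottle's cap is at pixel (330,210), just ahead of the jaws and centred once I shift 6 mm in +x.

```bash

python3 -m creep '[{"grip":5.8,"dp":[3,0.59,0],"rotation":[0,0,0]},{"grip":5.8,"dp":[6,0.59,0],"rotation":[0,0,0]},{"grip":5.8,"dp":[7.5,0.59,0],"rotation":[0,0,0]},{"grip":5.8,"dp":[7.5,0.59,0],"rotation":[0,0,0]},{"grip":5.8,"dp":[7.5,0.59,0],"rotation":[0,0,0]}]'
python3 -m creep '[{"grip":5.8,"dp":[0,0,0],"rotation":[0,0,0]},{"grip":5.8,"dp":[0,0,0],"rotation":[0,0,0]}]'
python3 caps.py w10;python3 go.py .6459 .1447 .097
```

```text
time: 9.33
tool_pos: [0.6456, 0.1442, 0.1209]
tcp_rot: [1.204, 1.213, -1.208]
wrist_force: [-0.2, 0.8, -0.1]
width: 0.682
time: 9.5
tool_pos: [0.6487, 0.1451, 0.1243]
tcp_rot: [1.208, 1.209, -1.203]
wrist_force: [0.8, 0.5, 0.3]
width: 0.679
[0.64868511 0.14513827 0.12428995] 0.6785463645131192 [0.83248534 0.52366683 0.31200341]
[ 272  211   87   81 5418] mean [0.6461 0.1454 0.1252] mid [0.6463 0.1449 0.125 ] size [0.0397 0.0398 0.0041]
t 9.55 pos [0.6487 0.1453 0.1242] dp [ 2.72 -0.29  0.06] rot [ 0.005 -0.001 -0.004] w 0.679 F [-0.2 -0.4  0.5]
```

```bash

python3 -m creep '[{"grip":5.8,"dp":[1,-0.25,0],"rotation":[0,0,0]},{"grip":5.8,"dp":[2,-0.25,0],"rotation":[0,0,0]},{"grip":5.8,"dp":[2.4,-0.25,0],"rotation":[0,0,0]},{"grip":5.8,"dp":[2.6,-0.25,0],"rotation":[0,0,0]},{"grip":5.8,"dp":[2.6,-0.25,0],"rotation":[0,0,0]}]'
python3 -m creep '[{"grip":5.8,"dp":[0,0,0],"rotation":[0,0,0]},{"grip":5.8,"dp":[0,0,0],"rotation":[0,0,0]}]'
python3 caps.py w11;python3 go.py .6461 .1452 .097
```

```text
time: 9.97
tool_pos: [0.6438, 0.145, 0.0941]
tcp_rot: [1.204, 1.213, -1.208]
wrist_force: [-0.1, 0.5, 0.1]
width: 0.674
time: 10.13
tool_pos: [0.6451, 0.1452, 0.0958]
tcp_rot: [1.206, 1.211, -1.205]
wrist_force: [1.1, 0.5, 0.5]
width: 0.68
[0.64507702 0.14523249 0.09583007] 0.6800335114039531 [1.12988364 0.45543043 0.54425449]
[ 272  231  102   95 7500] mean [0.6462 0.1456 0.1251] mid [0.6463 0.1449 0.1249] size [0.0393 0.0399 0.0041]
t 10.18 pos [0.6452 0.1453 0.096 ] dp [-0.1   0.09  0.01] rot [ 0.005 -0.    -0.001] w 0.673 F [-0.7 -0.3 -0. ]
```

```bash

python3 -m creep '[{"grip":5.8,"dp":[-0.12,0.1,0],"rotation":[0,0,0]},{"grip":5.0,"dp":[-0.12,0.1,0],"rotation":[0,0,0]},{"grip":4.0,"dp":[-0.12,0.1,0],"rotation":[0,0,0]},{"grip":3.5,"dp":[-0.12,0.1,0],"rotation":[0,0,0]},{"grip":3.5,"dp":[-0.12,0.1,0],"rotation":[0,0,0]}]' 50
python3 -m creep '[{"grip":3.5,"dp":[0,0,0],"rotation":[0,0,0]},{"grip":3.5,"dp":[0,0,0],"rotation":[0,0,0]},{"grip":3.5,"dp":[-0.6,0,0],"rotation":[0,0,0]},{"grip":3.5,"dp":[-1.5,0,0],"rotation":[0,0,0]},{"grip":3.5,"dp":[-3,0,0],"rotation":[0,0,0]}]' 60
python3 go.py .461 .104 .235
```

```text
time: 10.6
tool_pos: [0.6464, 0.1453, 0.0979]
tcp_rot: [1.206, 1.211, -1.204]
wrist_force: [-1.6, 0.0, 5.3]
width: 0.475
time: 11.02
tool_pos: [0.6436, 0.1448, 0.1246]
tcp_rot: [1.202, 1.215, -1.21]
wrist_force: [-0.1, 0.7, -2.8]
width: 0.471
t 11.02 pos [0.6436 0.1448 0.1246] dp [-10.94 -18.34   4.  ] rot [0.005 0.001 0.005] w 0.471 F [-0.1  0.7 -2.8]
```

```bash

python3 -m creep '[{"grip":3.5,"dp":[-3.5,0,0],"rotation":[0,0,0]},{"grip":3.5,"dp":[-7,-0.5,0],"rotation":[0,0,0]},{"grip":3.5,"dp":[-10,-2,0.3],"rotation":[0,0,0]},{"grip":3.5,"dp":[-11,-5,1],"rotation":[0,0,0]},{"grip":3.5,"dp":[-11,-8.5,1.8],"rotation":[0,0,0]}]'
python3 go.py .461 .104 .235
python3 -m creep '[{"grip":3.5,"dp":[0,-3,0.7],"rotation":[0,0,0]},{"grip":3.5,"dp":[0,-6,1.3],"rotation":[0,0,0]},{"grip":3.5,"dp":[0,-8,1.7],"rotation":[0,0,0]},{"grip":3.5,"dp":[0,-9.5,2.1],"rotation":[0,0,0]},{"grip":3.5,"dp":[0,-9.8,2.2],"rotation":[0,0,0]}]'
python3 -m creep '[{"grip":3.5,"dp":[0,0,0],"rotation":[0,0,0]},{"grip":3.5,"dp":[0,0,0],"rotation":[0,0,0]},{"grip":3.5,"dp":[0,0,0],"rotation":[0,0,0]}]'
python3 go.py .461 .104 .098
```

```text
time: 11.43
tool_pos: [0.5637, 0.1272, 0.2419]
tcp_rot: [1.211, 1.206, -1.198]
wrist_force: [-0.1, 0.0, -2.2]
width: 0.473
t 11.43 pos [0.5637 0.1272 0.2419] dp [  0.59 -10.29   2.27] rot [ 0.005 -0.001 -0.009] w 0.473 F [-0.1  0.  -2.2]
time: 11.85
tool_pos: [0.46, 0.1036, 0.2366]
tcp_rot: [1.204, 1.213, -1.207]
wrist_force: [-0.3, -0.7, -2.9]
width: 0.468
time: 12.1
tool_pos: [0.4639, 0.1044, 0.2371]
tcp_rot: [1.206, 1.211, -1.205]
wrist_force: [0.2, 0.6, -1.9]
width: 0.471
t 12.1 pos [0.4639 0.1044 0.2371] dp [13.91 -0.3   0.04] rot [ 0.005 -0.    -0.001] w 0.471 F [ 0.2  0.6 -1.9]
```

```bash

python3 -m creep '[{"grip":3.5,"dp":[3.5,-0.3,0.05],"rotation":[0,0,0]},{"grip":3.5,"dp":[7,-0.3,0.05],"rotation":[0,0,0]},{"grip":3.5,"dp":[10,-0.3,0.05],"rotation":[0,0,0]},{"grip":3.5,"dp":[12,-0.3,0.05],"rotation":[0,0,0]},{"grip":3.5,"dp":[12.5,-0.3,0.05],"rotation":[0,0,0]}]'
python3 -m creep '[{"grip":3.5,"dp":[0,0,0],"rotation":[0,0,0]},{"grip":3.5,"dp":[0,0,0],"rotation":[0,0,0]},{"grip":3.5,"dp":[0,0,0],"rotation":[0,0,0]}]'
python3 go.py .461 .104 .098
```

```text
time: 12.52
tool_pos: [0.4572, 0.1033, 0.1073]
tcp_rot: [1.201, 1.217, -1.212]
wrist_force: [-0.6, -0.5, -2.6]
width: 0.47
time: 12.77
tool_pos: [0.4621, 0.1041, 0.1139]
tcp_rot: [1.208, 1.209, -1.203]
wrist_force: [0.6, 0.4, -2.1]
width: 0.472
t 12.77 pos [0.4621 0.1041 0.1139] dp [ 1.59 -0.12  0.01] rot [ 0.005 -0.001 -0.003] w 0.472 F [ 0.6  0.4 -2.1]
```

```bash

python3 -m creep '[{"grip":3.5,"dp":[0.5,-0.1,0],"rotation":[0,0,0]},{"grip":3.5,"dp":[0.9,-0.1,0],"rotation":[0,0,0]},{"grip":3.5,"dp":[1.2,-0.1,0],"rotation":[0,0,0]},{"grip":3.5,"dp":[1.4,-0.1,0],"rotation":[0,0,0]},{"grip":3.5,"dp":[1.4,-0.1,0],"rotation":[0,0,0]}]'
python3 -m creep '[{"grip":3.5,"dp":[0,0,0],"rotation":[0,0,0]},{"grip":3.5,"dp":[0.1,0,0],"rotation":[0,0,0]},{"grip":3.5,"dp":[0.1,0,0],"rotation":[0,0,0]}]'
python3 go.py .461 .104 .098
```

```text
time: 13.18
tool_pos: [0.4591, 0.1038, 0.0981]
tcp_rot: [1.206, 1.211, -1.205]
wrist_force: [-0.0, 0.9, -1.5]
width: 0.472
time: 13.43
tool_pos: [0.4593, 0.1039, 0.098]
tcp_rot: [1.206, 1.211, -1.205]
wrist_force: [-2.9, -0.1, 5.4]
width: 0.472
t 13.43 pos [0.4593 0.1039 0.098 ] dp [ 0.    0.17 -0.01] rot [ 0.005 -0.    -0.   ] w 0.472 F [-2.9 -0.1  5.4]
```

```bash

python3 -m creep '[{"grip":3.5,"dp":[-0.3,0,0],"rotation":[0,0,0]},{"grip":3.5,"dp":[-0.3,0.15,0],"rotation":[0,0,0]},{"grip":3.5,"dp":[-0.2,0.15,0],"rotation":[0,0,0]},{"grip":3.5,"dp":[-0.1,0.15,0],"rotation":[0,0,0]},{"grip":3.5,"dp":[0.0,0.15,0],"rotation":[0,0,0]}]'
python3 -m creep '[{"grip":3.5,"dp":[0,0,0],"rotation":[0,0,0]},{"grip":3.5,"dp":[0,0,0],"rotation":[0,0,0]}]'
python3 go.py .461 .104 .098
```

```text
time: 13.85
tool_pos: [0.4609, 0.1039, 0.098]
tcp_rot: [1.206, 1.211, -1.205]
wrist_force: [-4.5, -0.4, 13.8]
width: 0.472
time: 14.02
tool_pos: [0.4609, 0.1039, 0.098]
tcp_rot: [1.206, 1.211, -1.205]
wrist_force: [-2.7, -0.3, 8.1]
width: 0.471
t 14.02 pos [0.4609 0.1039 0.098 ] dp [ 0.    0.01 -0.01] rot [ 0.005 -0.    -0.   ] w 0.471 F [-2.7 -0.3  8.1]
```

Seated and centred. Next I release it and rise, then move toward the gold bottle at (0.6505, 0.0570).

```bash

python3 -m creep '[{"grip":5.0,"dp":[0,0,0],"rotation":[0,0,0]},{"grip":5.8,"dp":[0,0,0],"rotation":[0,0,0]},{"grip":5.8,"dp":[0,0,0],"rotation":[0,0,0]},{"grip":5.8,"dp":[-0.8,0,0],"rotation":[0,0,0]},{"grip":5.8,"dp":[-3,0,0],"rotation":[0,0,0]}]'
python3 -m creep '[{"grip":5.8,"dp":[-3.5,0,0],"rotation":[0,0,0]},{"grip":5.8,"dp":[-7,0,0],"rotation":[0,0,0]},{"grip":5.8,"dp":[-8,2,0],"rotation":[0,0,0]},{"grip":5.8,"dp":[-8,5,1],"rotation":[0,0,0]},{"grip":5.8,"dp":[-8,8.5,2],"rotation":[0,0,0]}]'
python3 caps.py w12
python3 go.py .6505 .057 .195
```

```text
time: 14.43
tool_pos: [0.4575, 0.1032, 0.1241]
tcp_rot: [1.201, 1.216, -1.211]
wrist_force: [0.1, -0.1, -0.6]
width: 0.681
time: 14.85
tool_pos: [0.547, 0.0846, 0.2099]
tcp_rot: [1.207, 1.21, -1.201]
wrist_force: [0.1, 0.7, -0.3]
width: 0.681
[0.54700177 0.0845579  0.20985761] 0.681158186130097 [ 0.07932608  0.74378014 -0.29596069]
[ 171  151   61   60 2796] mean [0.4615 0.103  0.1251] mid [0.4616 0.1028 0.125 ] size [0.0399 0.0401 0.0042]
[ 429  216   57   53 2252] mean [0.6509 0.0569 0.1251] mid [0.6509 0.0564 0.1247] size [0.0396 0.0392 0.0045]
t 14.9 pos [0.5536 0.0823 0.2084] dp [1.42 9.67 2.58] rot [ 0.005  0.001 -0.008] w 0.68 F [ 8.9 -0.2  0.6]
```

View pics/w12.png

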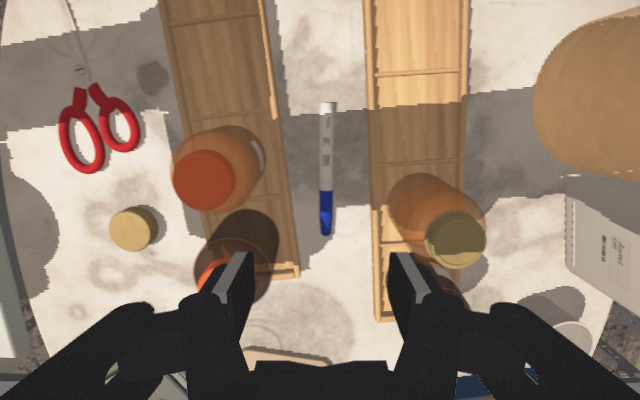

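```bash

python3 -m creep '[{"grip":5.8,"dp":[0.5,3,0.8],"rotation":[0,0,0]},{"grip":5.8,"dp":[1,6,1.6],"rotation":[0,0,0]},{"grip":5.8,"dp":[1.5,8.5,2.2],"rotation":[0,0,0]},{"grip":5.8,"dp":[2,9.8,2.5],"rotation":[0,0,0]},{"grip":5.8,"dp":[2,10,2.6],"rotation":[0,0,0]}]'
python3 -m creep '[{"grip":5.8,"dp":[0,0,0],"rotation":[0,0,0]},{"grip":5.8,"dp":[0,0,0],"rotation":[0,0,0]},{"grip":5.8,"dp":[0,0,0],"rotation":[0,0,0]}]'
python3 go.py .6509 .0568 .12
```

```text
time: 15.32
tool_pos: [0.6472, 0.0579, 0.1854]
tcp_rot: [1.206, 1.212, -1.207]
wrist_force: [0.2, 0.8, -0.2]
width: 0.678
time: 15.57
tool_pos: [0.6449, 0.059, 0.1874]
tcp_rot: [1.205, 1.212, -1.205]
wrist_force: [-0.1, -0.8, 0.1]
width: 0.683
t 15.57 pos [0.6449 0.059  0.1874] dp [6.74 0.6  0.22] rot [ 0.005 -0.     0.   ] w 0.683 F [-0.1 -0.8  0.1]
```

```bash

python3 -m creep '[{"grip":6.2,"dp":[2.5,0.6,0.2],"rotation":[0,0,0]},{"grip":6.2,"dp":[5,0.6,0.2],"rotation":[0,0,0]},{"grip":6.2,"dp":[6.2,0.6,0.2],"rotation":[0,0,0]},{"grip":6.2,"dp":[6.5,0.6,0.2],"rotation":[0,0,0]},{"grip":6.2,"dp":[6.5,0.6,0.2],"rotation":[0,0,0]}]'
python3 -m creep '[{"grip":6.2,"dp":[0,0,0],"rotation":[0,0,0]},{"grip":6.2,"dp":[0,0,0],"rotation":[0,0,0]},{"grip":6.2,"dp":[0,0,0],"rotation":[0,0,0]}]'
python3 caps.py w13
python3 go.py .6509 .0568 .097
```

```text
time: 15.98
tool_pos: [0.6502, 0.0569, 0.121]
tcp_rot: [1.204, 1.214, -1.207]
wrist_force: [0.2, -0.7, 0.3]
width: 0.726
time: 16.23
tool_pos: [0.653, 0.0568, 0.1239]
tcp_rot: [1.207, 1.209, -1.203]
wrist_force: [1.0, 0.3, -0.1]
width: 0.729
[0.65296028 0.05683291 0.12386539] 0.729226847072274 [ 1.03206243  0.25028253 -0.10797838]
[ 275  212   85   80 5292] mean [0.6514 0.0572 0.1252] mid [0.6514 0.0566 0.1248] size [0.039  0.039  0.0042]
[   0  288   31   65 1404] mean [0.4852 0.014  0.1244] mid [0.484  0.0142 0.1241] size [0.0186 0.0364 0.0039]
t 16.28 pos [0.6528 0.0568 0.1236] dp [ 2.66 -0.2  -0.  ] rot [ 0.005 -0.    -0.003] w 0.723 F [ 0.4 -0.6  0.4]
```

```bash

python3 -m creep '[{"grip":6.2,"dp":[1,-0.1,0],"rotation":[0,0,0]},{"grip":6.2,"dp":[2,-0.1,0],"rotation":[0,0,0]},{"grip":6.2,"dp":[2.4,-0.1,0],"rotation":[0,0,0]},{"grip":6.2,"dp":[2.4,-0.1,0],"rotation":[0,0,0]},{"grip":6.2,"dp":[2.4,-0.1,0],"rotation":[0,0,0]}]'
python3 -m creep '[{"grip":6.2,"dp":[0,0,0],"rotation":[0,0,0]},{"grip":6.2,"dp":[0,0,0],"rotation":[0,0,0]},{"grip":6.2,"dp":[0,0,0],"rotation":[0,0,0]}]'
python3 go.py .6512 .0568 .0975
```

```text
time: 16.7
tool_pos: [0.6499, 0.0566, 0.0966]
tcp_rot: [1.204, 1.213, -1.207]
wrist_force: [-0.2, -0.4, -1.0]
width: 0.723
time: 16.95
tool_pos: [0.6512, 0.0567, 0.0984]
tcp_rot: [1.206, 1.211, -1.205]
wrist_force: [0.5, -0.5, 0.1]
width: 0.725
t 16.95 pos [0.6512 0.0567 0.0984] dp [ 0.09  0.   -0.01] rot [ 0.005 -0.    -0.001] w 0.725 F [ 0.5 -0.5  0.1]
```

```bash

python3 -m creep '[{"grip":5.5,"dp":[0.08,0,0],"rotation":[0,0,0]},{"grip":4.5,"dp":[0.08,0,0],"rotation":[0,0,0]},{"grip":3.5,"dp":[0.08,0,0],"rotation":[0,0,0]},{"grip":3.5,"dp":[0.08,0,0],"rotation":[0,0,0]},{"grip":3.5,"dp":[0.08,0,0],"rotation":[0,0,0]}]' 50
python3 -m creep '[{"grip":3.5,"dp":[0,0,0],"rotation":[0,0,0]},{"grip":3.5,"dp":[0,0,0],"rotation":[0,0,0]},{"grip":3.5,"dp":[-0.6,0,0],"rotation":[0,0,0]},{"grip":3.5,"dp":[-1.5,0,0],"rotation":[0,0,0]},{"grip":3.5,"dp":[-3,0,0],"rotation":[0,0,0]}]' 60
python3 go.py .4506 .1914 .235
```

```text
time: 17.37
tool_pos: [0.6514, 0.0567, 0.0978]
tcp_rot: [1.206, 1.211, -1.204]
wrist_force: [0.6, -0.3, 3.4]
width: 0.503
time: 17.78
tool_pos: [0.6478, 0.0566, 0.1243]
tcp_rot: [1.202, 1.216, -1.211]
wrist_force: [-0.4, 0.5, -3.3]
width: 0.492
t 17.78 pos [0.6478 0.0566 0.1243] dp [-10.94 -19.73 -13.58] rot [0.005 0.    0.007] w 0.492 F [-0.4  0.5 -3.3]
```

```bash

python3 -m creep '[{"grip":3.5,"dp":[-3.5,0,0],"rotation":[0,0,0]},{"grip":3.5,"dp":[-7,-0.5,-0.3],"rotation":[0,0,0]},{"grip":3.5,"dp":[-10,-2,-1.2],"rotation":[0,0,0]},{"grip":3.5,"dp":[-12,-4.5,-3],"rotation":[0,0,0]},{"grip":3.5,"dp":[-12,-7.5,-5],"rotation":[0,0,0]}]'
python3 -m creep '[{"grip":3.5,"dp":[0,-3,-2.1],"rotation":[0,0,0]},{"grip":3.5,"dp":[0,-6,-4.2],"rotation":[0,0,0]},{"grip":3.5,"dp":[0,-9,-6.4],"rotation":[0,0,0]},{"grip":3.5,"dp":[0,-11,-7.8],"rotation":[0,0,0]},{"grip":3.5,"dp":[0,-11.8,-8.4],"rotation":[0,0,0]}]'
python3 -m creep '[{"grip":3.5,"dp":[0,0,0],"rotation":[0,0,0]},{"grip":3.5,"dp":[0,0,0],"rotation":[0,0,0]},{"grip":3.5,"dp":[0,0,0],"rotation":[0,0,0]}]'
python3 go.py .4506 .1914 .098
```

```text
time: 18.2
tool_pos: [0.5786, 0.1064, 0.2533]
tcp_rot: [1.212, 1.204, -1.199]
wrist_force: [0.7, 0.9, -2.0]
width: 0.497
time: 18.62
tool_pos: [0.4531, 0.191, 0.2464]
tcp_rot: [1.203, 1.215, -1.206]
wrist_force: [-0.4, 0.2, -4.1]
width: 0.494
time: 18.87
tool_pos: [0.4578, 0.1892, 0.247]
tcp_rot: [1.205, 1.211, -1.206]
wrist_force: [0.2, -0.3, -3.4]
width: 0.494
t 18.87 pos [0.4578 0.1892 0.247 ] dp [14.9  -0.73 -0.24] rot [ 0.005  0.001 -0.   ] w 0.494 F [ 0.2 -0.3 -3.4]
```

```bash

python3 -m creep '[{"grip":3.5,"dp":[3.5,-0.7,-0.24],"rotation":[0,0,0]},{"grip":3.5,"dp":[7,-0.7,-0.24],"rotation":[0,0,0]},{"grip":3.5,"dp":[10.5,-0.7,-0.24],"rotation":[0,0,0]},{"grip":3.5,"dp":[12.7,-0.7,-0.24],"rotation":[0,0,0]},{"grip":3.5,"dp":[13.3,-0.7,-0.24],"rotation":[0,0,0]}]'
python3 -m creep '[{"grip":3.5,"dp":[0,0,0],"rotation":[0,0,0]},{"grip":3.5,"dp":[0,0,0],"rotation":[0,0,0]},{"grip":3.5,"dp":[0,0,0],"rotation":[0,0,0]},{"grip":3.5,"dp":[0,0,0],"rotation":[0,0,0]}]'
python3 go.py .4506 .1914 .098
```

```text
time: 19.28
tool_pos: [0.4472, 0.1898, 0.109]
tcp_rot: [1.2, 1.215, -1.215]
wrist_force: [-0.9, -0.3, -4.0]
width: 0.49
time: 19.62
tool_pos: [0.4523, 0.1927, 0.1165]
tcp_rot: [1.209, 1.209, -1.202]
wrist_force: [0.6, -0.3, -3.3]
width: 0.494
t 19.62 pos [0.4523 0.1927 0.1165] dp [ 1.85 -0.18  0.13] rot [ 0.005 -0.001 -0.004] w 0.494 F [ 0.6 -0.3 -3.3]
```

```bash

python3 -m creep '[{"grip":3.5,"dp":[0.5,-0.1,0.1],"rotation":[0,0,0]},{"grip":3.5,"dp":[1.0,-0.1,0.1],"rotation":[0,0,0]},{"grip":3.5,"dp":[1.3,-0.1,0.1],"rotation":[0,0,0]},{"grip":3.5,"dp":[1.4,-0.1,0.1],"rotation":[0,0,0]},{"grip":3.5,"dp":[1.4,-0.1,0.1],"rotation":[0,0,0]}]'
python3 -m creep '[{"grip":3.5,"dp":[0,0,0],"rotation":[0,0,0]},{"grip":3.5,"dp":[0,0,0],"rotation":[0,0,0]},{"grip":3.5,"dp":[0,0,0],"rotation":[0,0,0]}]'
python3 go.py .4506 .1914 .098
```

```text
time: 20.03
tool_pos: [0.4485, 0.1909, 0.0995]
tcp_rot: [1.205, 1.212, -1.206]
wrist_force: [0.9, -0.2, -3.4]
width: 0.491
time: 20.28
tool_pos: [0.4492, 0.1912, 0.1002]
tcp_rot: [1.206, 1.211, -1.205]
wrist_force: [0.5, -0.8, -4.1]
width: 0.492
t 20.28 pos [0.4492 0.1912 0.1002] dp [ 0.22  0.14 -0.02] rot [ 0.005 -0.    -0.   ] w 0.492 F [ 0.5 -0.8 -4.1]
```

```bash

python3 -m creep '[{"grip":3.5,"dp":[0,0.14,0],"rotation":[0,0,0]},{"grip":3.5,"dp":[0.1,0.14,0],"rotation":[0,0,0]},{"grip":3.5,"dp":[0.2,0.14,0],"rotation":[0,0,0]},{"grip":3.5,"dp":[0.28,0.14,0],"rotation":[0,0,0]},{"grip":3.5,"dp":[0.28,0.14,0],"rotation":[0,0,0]}]'
python3 go.py .4506 .1914 .098
```

```text
time: 20.7
tool_pos: [0.4509, 0.1913, 0.0978]
tcp_rot: [1.206, 1.211, -1.205]
wrist_force: [-0.0, 0.7, -0.4]
width: 0.494
t 20.7 pos [0.4509 0.1913 0.0978] dp [-0.02 -0.03 -0.01] rot [ 0.005 -0.    -0.001] w 0.494 F [-0.   0.7 -0.4]
```

Contact: the weight has come off the wrist (Fz about 0). I'll release it, then go for the last bottle (band) at (0.650, -0.031).

```bash

python3 -m creep '[{"grip":3.5,"dp":[0.05,0,0],"rotation":[0,0,0]},{"grip":5.0,"dp":[0.05,0,0],"rotation":[0,0,0]},{"grip":6.0,"dp":[0.05,0,0],"rotation":[0,0,0]},{"grip":6.0,"dp":[0.05,0,0],"rotation":[0,0,0]},{"grip":6,"dp":[-0.8,0,0],"rotation":[0,0,0]}]'
python3 -m creep '[{"grip":6,"dp":[-3,0,0],"rotation":[0,0,0]},{"grip":6,"dp":[-6.5,0,0],"rotation":[0,0,0]},{"grip":6,"dp":[-9,1,1],"rotation":[0,0,0]},{"grip":6,"dp":[-10,3.5,3.5],"rotation":[0,0,0]},{"grip":6,"dp":[-10,6.3,6.3],"rotation":[0,0,0]}]'
python3 caps.py w14
python3 go.py .650 -.031 .195
```

```text
time: 21.12
tool_pos: [0.4491, 0.1906, 0.1039]
tcp_rot: [1.203, 1.213, -1.208]
wrist_force: [-0.5, -1.0, -0.3]
width: 0.703
time: 21.53
tool_pos: [0.5165, 0.1295, 0.2108]
tcp_rot: [1.209, 1.209, -1.196]
wrist_force: [1.1, 0.7, -0.1]
width: 0.701
[0.5165471  0.12946822 0.21080813] 0.7008801867246552 [ 1.08345933  0.66827734 -0.07374013]
[ 196   89   63   62 3045] mean [0.4523 0.1905 0.1251] mid [0.4523 0.1902 0.1251] size [0.0396 0.0394 0.0041]
[ 217  212   57   53 2102] mean [0.4618 0.1054 0.1252] mid [0.4612 0.1043 0.1251] size [0.0395 0.0378 0.0043]
[ 238  315   53   45 1871] mean [0.472  0.0173 0.1249] mid [0.4721 0.0168 0.1246] size [0.0403 0.0396 0.0044]
[456 372  37  28 745] mean [ 0.6516 -0.035   0.1247] mid [ 0.6533 -0.0334  0.1248] size [0.0293 0.0282 0.0031]
t 21.58 pos [0.5212 0.1236 0.2093] dp [ 1.62 12.79 15.52] rot [ 0.005  0.003 -0.011] w 0.698 F [ 5.5 -2.2  0.1]
```

View pics/w14.png

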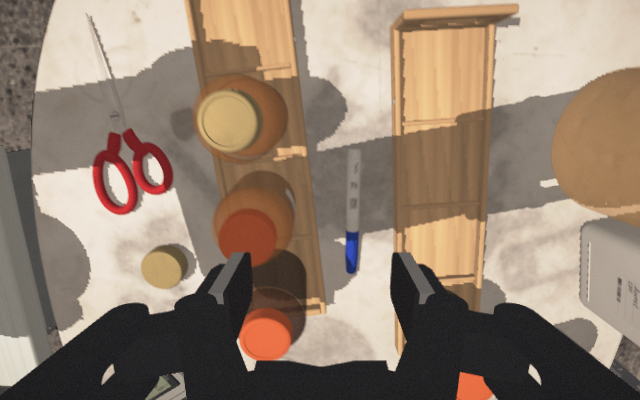

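Three bottles now stand in the near rack: gold (230,120), light (247,237) and dark (265,335). All three are upright and centred.

```bash

python3 -m creep '[{"grip":6,"dp":[0,2.6,3.1],"rotation":[0,0,0]},{"grip":6,"dp":[0,5.2,6.3],"rotation":[0,0,0]},{"grip":6,"dp":[0,7.8,9.5],"rotation":[0,0,0]},{"grip":6,"dp":[0,10.3,12.5],"rotation":[0,0,0]},{"grip":6,"dp":[0,12.3,15],"rotation":[0,0,0]}]'
python3 -m creep '[{"grip":6,"dp":[0,0.3,0.6],"rotation":[0,0,0]},{"grip":6,"dp":[0,0.3,0.6],"rotation":[0,0,0]},{"grip":6,"dp":[0,0.3,0.6],"rotation":[0,0,0]},{"grip":6,"dp":[0,0.3,0.6],"rotation":[0,0,0]}]'
python3 caps.py w15
python3 go.py .650 -.031 .12
```

```text
time: 22.0
tool_pos: [0.639, -0.0233, 0.2056]
tcp_rot: [1.206, 1.21, -1.206]
wrist_force: [-0.2, 0.6, 0.6]
width: 0.7
time: 22.33
tool_pos: [0.6396, -0.0258, 0.2052]
tcp_rot: [1.205, 1.213, -1.205]
wrist_force: [-0.8, -0.1, 0.8]
width: 0.703
[ 0.63958321 -0.02576261  0.20517396] 0.7034297368888837 [-0.77220582 -0.09560273  0.77207366]
[  12    0   69   51 2792] mean [0.4619 0.0979 0.125 ] mid [0.4618 0.0965 0.1248] size [0.0405 0.0289 0.0047]
[  51  119   63   61 2942] mean [0.4726 0.0159 0.1249] mid [0.4725 0.0157 0.1247] size [0.0402 0.0397 0.0043]
[ 307  188   59   58 2642] mean [ 0.6507 -0.0323  0.1249] mid [ 0.6506 -0.0326  0.1249] size [0.04   0.0401 0.0039]
t 22.38 pos [ 0.6396 -0.0255  0.2053] dp [8.53 1.04 0.56] rot [ 0.006 -0.001  0.001] w 0.7 F [0.4 0.6 0.2]
```

View pics/w15.png

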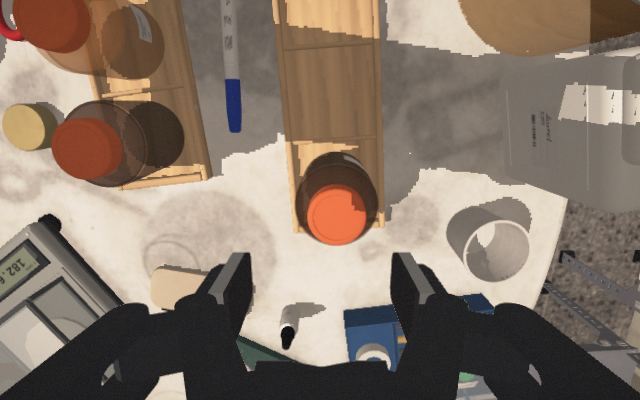

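```bash

python3 -m creep '[{"grip":6,"dp":[3,1.0,0.65],"rotation":[0,0,0]},{"grip":6,"dp":[6,1.0,0.65],"rotation":[0,0,0]},{"grip":6,"dp":[8,1.0,0.65],"rotation":[0,0,0]},{"grip":6,"dp":[8.3,1.0,0.65],"rotation":[0,0,0]},{"grip":6,"dp":[8.3,1.0,0.65],"rotation":[0,0,0]}]'
python3 -m creep '[{"grip":6,"dp":[0,0,0],"rotation":[0,0,0]},{"grip":6,"dp":[0,0,0],"rotation":[0,0,0]},{"grip":6,"dp":[0,0,0],"rotation":[0,0,0]}]'
python3 caps.py w16
python3 go.py .6507 -.0322 .0975
```

```text
time: 22.8
tool_pos: [0.6484, -0.032, 0.1205]
tcp_rot: [1.203, 1.216, -1.207]
wrist_force: [0.7, -0.2, 0.3]
width: 0.702
time: 23.05
tool_pos: [0.6522, -0.0332, 0.1249]
tcp_rot: [1.207, 1.208, -1.202]
wrist_force: [0.2, 0.0, 0.3]
width: 0.703
[ 0.65215698 -0.03323039  0.12489081] 0.7034466973179534 [0.165624   0.03749912 0.32901798]
[ 275  209   86   80 5408] mean [ 0.6509 -0.0317  0.1248] mid [ 0.6508 -0.0322  0.1248] size [0.0398 0.0395 0.0037]
t 23.1 pos [ 0.6519 -0.0333  0.1246] dp [ 2.71 -0.13 -0.11] rot [ 0.005  0.    -0.004] w 0.698 F [-0.3  0.1 -0.1]
```

```bash

python3 -m creep '[{"grip":6,"dp":[1,0,-0.1],"rotation":[0,0,0]},{"grip":6,"dp":[2,0,-0.1],"rotation":[0,0,0]},{"grip":6,"dp":[2.4,0,-0.1],"rotation":[0,0,0]},{"grip":6,"dp":[2.5,0,-0.1],"rotation":[0,0,0]},{"grip":6,"dp":[2.5,0,-0.1],"rotation":[0,0,0]}]'
python3 -m creep '[{"grip":6,"dp":[0,0,0],"rotation":[0,0,0]},{"grip":6,"dp":[0,0,0],"rotation":[0,0,0]},{"grip":6,"dp":[0,0,0],"rotation":[0,0,0]}]'
python3 go.py .6508 -.032 .0975
```

```text
time: 23.52
tool_pos: [0.6496, -0.0324, 0.0958]
tcp_rot: [1.205, 1.213, -1.207]
wrist_force: [0.0, -1.2, -0.5]
width: 0.701
time: 23.77
tool_pos: [0.651, -0.0325, 0.0977]
tcp_rot: [1.206, 1.211, -1.205]
wrist_force: [0.6, -0.2, -0.3]
width: 0.703
t 23.77 pos [ 0.651  -0.0325  0.0977] dp [ 0.02 -0.02 -0.05] rot [ 0.005  0.    -0.001] w 0.703 F [ 0.6 -0.2 -0.3]
```

```bash

python3 -m creep '[{"grip":5.5,"dp":[0,0,0],"rotation":[0,0,0]},{"grip":4.5,"dp":[0,0,0],"rotation":[0,0,0]},{"grip":3.5,"dp":[0,0,0],"rotation":[0,0,0]},{"grip":3.5,"dp":[0,0,0],"rotation":[0,0,0]},{"grip":3.5,"dp":[0,0,0],"rotation":[0,0,0]}]' 50
python3 -m creep '[{"grip":3.5,"dp":[0,0,0],"rotation":[0,0,0]},{"grip":3.5,"dp":[0,0,0],"rotation":[0,0,0]},{"grip":3.5,"dp":[-0.6,0,0],"rotation":[0,0,0]},{"grip":3.5,"dp":[-1.5,0,0],"rotation":[0,0,0]},{"grip":3.5,"dp":[-3,0,0],"rotation":[0,0,0]}]' 60
python3 go.py .4401 .2788 .245
```

```text
time: 24.18
tool_pos: [0.6513, -0.0324, 0.0981]
tcp_rot: [1.206, 1.21, -1.204]
wrist_force: [0.1, 0.5, 3.6]
width: 0.477
time: 24.6
tool_pos: [0.6481, -0.0322, 0.1248]
tcp_rot: [1.203, 1.216, -1.21]
wrist_force: [0.1, -0.6, -3.0]
width: 0.471
t 24.6 pos [ 0.6481 -0.0322  0.1248] dp [-11.88 -20.71 -31.21] rot [ 0.005 -0.001  0.006] w 0.471 F [ 0.1 -0.6 -3. ]
```

```bash

python3 -m creep '[{"grip":3.5,"dp":[-3.5,0,0],"rotation":[0,0,0]},{"grip":3.5,"dp":[-7,-0.3,-0.5],"rotation":[0,0,0]},{"grip":3.5,"dp":[-10,-1.3,-2],"rotation":[0,0,0]},{"grip":3.5,"dp":[-12.5,-3,-4.5],"rotation":[0,0,0]},{"grip":3.5,"dp":[-12.5,-5,-7.5],"rotation":[0,0,0]}]'
python3 -m creep '[{"grip":3.5,"dp":[0,-2.1,-3.2],"rotation":[0,0,0]},{"grip":3.5,"dp":[0,-4.2,-6.4],"rotation":[0,0,0]},{"grip":3.5,"dp":[0,-6.3,-9.6],"rotation":[0,0,0]},{"grip":3.5,"dp":[0,-8.4,-12.8],"rotation":[0,0,0]},{"grip":3.5,"dp":[0,-10.5,-16],"rotation":[0,0,0]}]'
python3 go.py .4401 .2788 .25
```

```text
time: 25.02
tool_pos: [0.6037, 0.0418, 0.2597]
tcp_rot: [1.212, 1.202, -1.199]
wrist_force: [1.4, 0.4, -1.2]
width: 0.471
time: 25.43
tool_pos: [0.4925, 0.2028, 0.252]
tcp_rot: [1.205, 1.212, -1.207]
wrist_force: [-0.2, 0.8, -1.9]
width: 0.468
t 25.43 pos [0.4925 0.2028 0.252 ] dp [ 0.2  -5.21 -7.63] rot [0.005 0.    0.001] w 0.468 F [-0.2  0.8 -1.9]
```

```bash

python3 -m creep '[{"grip":3.5,"dp":[0,-2,-2.8],"rotation":[0,0,0]},{"grip":3.5,"dp":[0,-3.7,-5.3],"rotation":[0,0,0]},{"grip":3.5,"dp":[0,-4.8,-7],"rotation":[0,0,0]},{"grip":3.5,"dp":[0,-5.3,-7.6],"rotation":[0,0,0]},{"grip":3.5,"dp":[0,-5.3,-7.6],"rotation":[0,0,0]}]'
python3 -m creep '[{"grip":3.5,"dp":[0,0,0],"rotation":[0,0,0]},{"grip":3.5,"dp":[0,0,0],"rotation":[0,0,0]},{"grip":3.5,"dp":[0,0,0],"rotation":[0,0,0]}]'
python3 go.py .4401 .2788 .098
```

```text
time: 25.85
tool_pos: [0.4395, 0.2785, 0.252]
tcp_rot: [1.203, 1.214, -1.204]
wrist_force: [0.1, -0.3, -1.6]
width: 0.473
time: 26.1
tool_pos: [0.4417, 0.2765, 0.2522]
tcp_rot: [1.206, 1.21, -1.207]
wrist_force: [-0.1, 1.0, -2.9]
width: 0.471
t 26.1 pos [0.4417 0.2765 0.2522] dp [15.42 -0.16 -0.24] rot [0.003 0.001 0.   ] w 0.471 F [-0.1  1.  -2.9]
```

```bash

python3 -m creep '[{"grip":3.5,"dp":[3.5,-0.15,-0.24],"rotation":[0,0,0]},{"grip":3.5,"dp":[7,-0.15,-0.24],"rotation":[0,0,0]},{"grip":3.5,"dp":[10.5,-0.15,-0.24],"rotation":[0,0,0]},{"grip":3.5,"dp":[13,-0.15,-0.24],"rotation":[0,0,0]},{"grip":3.5,"dp":[13.7,-0.15,-0.24],"rotation":[0,0,0]}]'
python3 -m creep '[{"grip":3.5,"dp":[0,0,0],"rotation":[0,0,0]},{"grip":3.5,"dp":[0,0,0],"rotation":[0,0,0]},{"grip":3.5,"dp":[0,0,0],"rotation":[0,0,0]},{"grip":3.5,"dp":[0,0,0],"rotation":[0,0,0]}]'
python3 go.py .4401 .2788 .098
```

```text
time: 26.52
tool_pos: [0.4365, 0.2768, 0.11]
tcp_rot: [1.199, 1.213, -1.215]
wrist_force: [-0.8, -0.2, -2.2]
width: 0.468
time: 26.85
tool_pos: [0.4416, 0.2809, 0.1179]
tcp_rot: [1.209, 1.21, -1.202]
wrist_force: [0.8, 0.4, -2.0]
width: 0.467
t 26.85 pos [0.4416 0.2809 0.1179] dp [ 1.99 -0.16  0.21] rot [ 0.005 -0.002 -0.004] w 0.467 F [ 0.8  0.4 -2. ]
```

```bash

python3 -m creep '[{"grip":3.5,"dp":[0.5,0,0.1],"rotation":[0,0,0]},{"grip":3.5,"dp":[1.0,0,0.1],"rotation":[0,0,0]},{"grip":3.5,"dp":[1.4,0,0.1],"rotation":[0,0,0]},{"grip":3.5,"dp":[1.5,0,0.1],"rotation":[0,0,0]},{"grip":3.5,"dp":[1.5,0,0.1],"rotation":[0,0,0]}]'
python3 -m creep '[{"grip":3.5,"dp":[0,0,0],"rotation":[0,0,0]},{"grip":3.5,"dp":[0,0,0],"rotation":[0,0,0]},{"grip":3.5,"dp":[0,0,0],"rotation":[0,0,0]}]'
python3 go.py .4401 .2788 .098
```

```text
time: 27.27
tool_pos: [0.4389, 0.2786, 0.0995]
tcp_rot: [1.204, 1.212, -1.207]
wrist_force: [-0.4, -0.3, -3.4]
width: 0.472
time: 27.52
tool_pos: [0.4397, 0.2791, 0.1004]
tcp_rot: [1.206, 1.212, -1.205]
wrist_force: [1.0, -1.1, -2.8]
width: 0.467
t 27.52 pos [0.4397 0.2791 0.1004] dp [0.24 0.04 0.03] rot [ 0.005 -0.    -0.   ] w 0.467 F [ 1.  -1.1 -2.8]
```

```bash

python3 -m creep '[{"grip":3.5,"dp":[0.08,0.04,0.03],"rotation":[0,0,0]},{"grip":3.5,"dp":[0.16,0.04,0.03],"rotation":[0,0,0]},{"grip":3.5,"dp":[0.24,0.04,0.03],"rotation":[0,0,0]},{"grip":3.5,"dp":[0.28,0.04,0.03],"rotation":[0,0,0]},{"grip":3.5,"dp":[0.28,0.04,0.03],"rotation":[0,0,0]}]'
python3 go.py .4401 .2788 .098
```

```text
time: 27.93
tool_pos: [0.4402, 0.279, 0.0982]
tcp_rot: [1.206, 1.212, -1.205]
wrist_force: [-1.8, -0.0, 3.5]
width: 0.469
t 27.93 pos [0.4402 0.279  0.0982] dp [ 0.02 -0.01  0.02] rot [ 0.005 -0.001 -0.   ] w 0.469 F [-1.8 -0.   3.5]
```

Seated. I'll release, rise, and clear out to the left, away from the bottles.

```bash

python3 -m creep '[{"grip":5.0,"dp":[0,0,0],"rotation":[0,0,0]},{"grip":6.0,"dp":[0,0,0],"rotation":[0,0,0]},{"grip":6.0,"dp":[0,0,0],"rotation":[0,0,0]},{"grip":6,"dp":[-0.8,0,0],"rotation":[0,0,0]},{"grip":6,"dp":[-3,0,0],"rotation":[0,0,0]}]'
python3 -m creep '[{"grip":6,"dp":[-3.5,0,0],"rotation":[0,0,0]},{"grip":6,"dp":[-7,0,0],"rotation":[0,0,0]},{"grip":6,"dp":[-10,0,-1],"rotation":[0,0,0]},{"grip":6,"dp":[-11,0,-4.5],"rotation":[0,0,0]},{"grip":6,"dp":[-11,0,-8.5],"rotation":[0,0,0]}]'
python3 -m creep '[{"grip":6,"dp":[0,0,-4],"rotation":[0,0,0]},{"grip":6,"dp":[0,0,-8],"rotation":[0,0,0]},{"grip":6,"dp":[0,0,-11],"rotation":[0,0,0]},{"grip":6,"dp":[0,0,-12],"rotation":[0,0,0]},{"grip":6,"dp":[0,0,-12],"rotation":[0,0,0]}]'
python3 - <<'E'
from h import *
np.set_printoptions(precision=4,suppress=True)
c=cal('top');p,d=bot.read_camera('top');P=cloud(c,d);Z=P[...,2];cv2.imwrite('pics/tf.png',p[:,:,::-1])
m=((Z>0.119)&(Z<0.132)&(P[...,0]<.7)&(P[...,1]>-.1)&(P[...,1]<.35)).astype(np.uint8)
n,l,st,ce=cv2.connectedComponentsWithStats(m)
for i in range(1,n):
    if st[i,4]>100: print(st[i],P[l==i].mean(0))
c=cal('scene');p,d=bot.read_camera('scene');cv2.imwrite('pics/sf.png',p[:,:,::-1])
s=bot.read_state();print(s['time'],s['tool_pos'])
E
```

```text
time: 28.35
tool_pos: [0.4374, 0.2771, 0.1247]
tcp_rot: [1.2, 1.213, -1.212]
wrist_force: [-0.5, -0.9, -0.6]
width: 0.703
time: 28.77
tool_pos: [0.4423, 0.3649, 0.2439]
tcp_rot: [1.216, 1.208, -1.199]
wrist_force: [-0.0, -0.7, 0.1]
width: 0.704
time: 29.18
tool_pos: [0.4384, 0.4859, 0.2373]
tcp_rot: [1.204, 1.213, -1.203]
wrist_force: [0.2, -0.5, 0.6]
width: 0.702
[359 218  24  24 455] [0.4708 0.0155 0.1248]
[310 223  24  24 459] [0.4602 0.1023 0.1251]
[261 228  24  24 457] [0.4508 0.1895 0.1252]
[210 233  25  25 474] [0.4396 0.2773 0.1249]
29.2833 [0.4388 0.4829 0.2373]
```

View pics/tf.png

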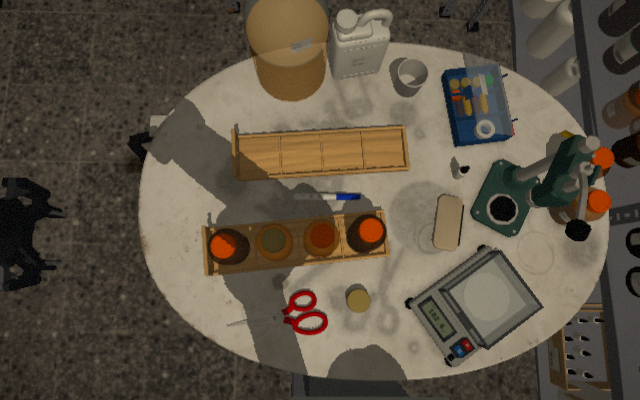

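View pics/sf.png

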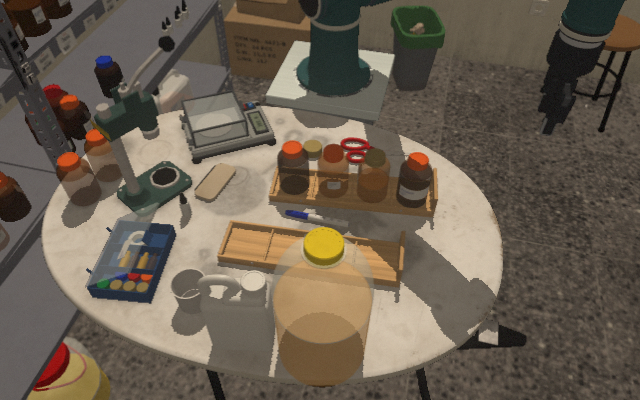

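The near rack now reads band (223,246), gold (273,242), light (322,236), dark (371,230) from the plate outwards. All four are upright and within about 2 mm of their bay centres. The full rack is empty and the arm is clear.

```bash

python3 -m creep '[{"grip":6,"dp":[0,0,0],"rotation":[0,0,0]},{"grip":6,"dp":[0,0,0],"rotation":[0,0,0]},{"grip":6,"dp":[0,0,0],"rotation":[0,0,0]},{"grip":6,"dp":[0,0,0],"rotation":[0,0,0]},{"grip":6,"dp":[0,0,0],"rotation":[0,0,0]}]'
python3 -c "
from workcell import bot
print(bot.finish_job())"
```

```text
time: 29.7
tool_pos: [0.4392, 0.4829, 0.2378]
tcp_rot: [1.206, 1.211, -1.206]
wrist_force: [-0.4, 0.7, -0.3]
width: 0.703
the job is handed in; nothing more can be done
None
```

I moved all four bottles one at a time, in the order dark, light, gold, band. They now stand reversed in the near rack, with dark farthest from its handle plate and band next to it. I handed the job in at about 30 s, with the arm clear of everything.

- **Last checks:** The final top view puts every cap within about 2 mm of its bay centre, at a height of 0.125 m. In both camera views the bottles look upright and the full rack is empty. The waiting bottles showed no movement beyond about 2 mm of measurement scatter. Each bottle was lowered until the wrist force showed contact, then released; the highest wrist reading I saw was about 14 N (second bottle).
- **What disagreed:** The scene and wrist cameras both put the fingertips 20 to 33 mm behind the reported TCP, depending on the opening, not 14 mm ahead of it as described. I worked from the camera height and checked it by a small first lift.
- **Cap widths:** The gripper closed to about 40 mm on the 43 mm caps and 42 mm on the 45 mm one, slightly under their stated widths.

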